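# Loosen a settled sample and hold it down on the touch-operated vortex mixer

## Task

Mix the green-capped sample: lift that vial out of the metal block, tip it to about 45 degrees, keep it there for two seconds so that what has settled slides off the bottom (not much further, the cap must stay dry), and bring it upright again in the air. Then seat it upright in the rubber cup on top of the vortex mixer and press it down so that the sprung cup sinks about half way, 6 mm of its 12 mm travel, never onto its stop, and keep it there for at least three seconds. Finish without letting go: the program ends with the gripper still gripping the vial and holding the cup down at that depth, with everything else left where it stands.

Things in the scene. Friction and masses are not known exactly. Their poses are not given: they have to be found in the camera images.
- sample_vial: the sample: white plastic vial with a green screw cap, in one of the metal block's three holes (not the green-capped ones in the far kit box). 54 mm tall, about 30 g; body 31 mm across and 40 mm high, above it the cap, 35 mm across, 14 mm high, to be gripped round its side 47 mm above the origin (20 N is plenty). Origin at the centre of its underside, z up along its axis
- vial_block: loose metal block, 54 x 160 x 28 mm (its x, y, z), 0.6 kg, with three round holes, 34 mm wide, 20 mm deep, 50 mm apart in a row along its y, the middle one at its centre. A vial stands in each, underside 8 mm above the worktop; grip one with a finger to either side along the block's x, where there is room. Origin at the centre of its underside
- teal_vial_a: same vial with a teal cap, in the block, not to be moved; origin at the centre of its underside
- teal_vial_b: same vial with a teal cap, in the block, not to be moved; origin at the centre of its underside
- mixer: cordless vortex mixer, stuck down by its sucker feet: white housing 132 x 112 x 70 mm with a sloping grey control panel (black knob, green rocker) at the front, its -x side; on top, 22 mm behind the middle (+x), a black rubber cup. Origin under the centre of the housing, on the worktop. Its motor does not run in this trial
- cup_seat (a point): centre of the flat floor of the mixer's rubber cup, on which the vial's underside sits; it moves with the cup and is 104 mm above the worktop when the cup is up. Round the floor the cup's wall rises 9 mm and flares from 36 mm across inside at the floor to about 47 mm at the rim (57 mm outside)
- mixer_cup (a joint): how far the mixer's sprung cup is pressed straight down, in m: 0 up, 0.012 on its stop. It takes about 3 N to start it and 1 N more for each mm (about 9 N at 6 mm, 15 N at the stop); it springs back when let go
- timer: white bench timer, 62 x 66 x 19 mm, with red, blue and green buttons; bystander; origin at the centre of its underside
- white_bottle: white reagent bottle with a red cap, 45 mm across, 103 mm tall; bystander; origin at the centre of its underside
- amber_bottle: amber reagent bottle with a black cap, 45 mm across, 87 mm tall; bystander; origin at the centre of its underside
- glass_beaker: small empty glass beaker, 45 mm across, 58 mm tall; bystander; origin at the centre of its underside
- marker: white felt marker with a red cap, 135 x 15 mm, lying; bystander; origin at the middle of its length, on its underside
Things that resemble listed ones, but are neither listed nor needed, are in the scene too. What is shaped like the sample_vial but pink or red is not meant.

How it is judged:
By the outcome, as a careful person would: the job done as asked, in the order asked, and still so for the second after the job is handed in, while the arm keeps its last pose, push and grip.
It also fails if it takes over 61 s, if anything falls off the work surface, if the arm or the gripper's body presses on something with over 40 N, if the wrist force passes 120 N, or if a joint passes its speed limit or range.

## Robot

A 6-joint arm with a two-finger parallel gripper is mounted at the origin on a cart in front of the work surface, level with it; the furniture and walls round the work are solid. World frame = base frame: x ahead of the robot, y to its left, z up, the work surface at z = 0. Lengths are in m, angles in rad, forces in N, time in s.
With the tool pointing down it reaches from about 0.3 to 0.875 m from the base axis. Payload 6.4 kg.
Tool frame: the origin (TCP) lies midway between the tips of the shut fingers; the grasp point (between the pads) lies 19 mm behind it; z points along the fingers, y is the line along which they close (so a half turn about z gives the same grasp; the last joint's range is limited). The gripper opens to 85 mm and grips with 20 to 120 N. Pads are 22 mm wide; open, the fingers measure 114 mm over their backs; the gripper's body (76 mm by 85 mm) begins 54 mm behind the grasp point. The pads swing forward as they close: fully open they stand 13 mm farther back than shut.
Start: joints at [-1.387, 0.181, 1.607, -0, 1.354, -0.206], TCP at [0.219, -0.532, 0.231] pointing down, gripper open.
Joint ranges: [-2.99, 2.99], [-0.89, 2.07], [0.3, 2.58], [-1.14, 4.28], [0, 2.63], [-3.12, 3.12]. Speed limits (rad/s): [2.57, 2.57, 3.01, 3.14, 3.14, 3.14].

## Interface

Orientations are given as a unit quaternion [w, x, y, z].
In Python, from bench import ctrl gives the robot as it stands.
- The arm moves only by the tool drive_tool, never from a script. Its argument "plan" is a list that holds one entry, the list of rows, each a list of 4 numbers: the shift along the tool's x, y, z scaled (see below), then the turn about the tool's z scaled (see below). In form: [[[x, y, z, roll], ...]]. A call has 1 to 12 rows; each row is the pose to reach, as a shift and turn from the pose commanded when the call began, along the tool's axes at that moment, turning the shorter way round; what a row does not reach only later rows make up. The controller multiplies each number of a shift by 400 mm and each number of a turn by 180 degrees. A row lasts 1/12 s, in which the tool goes at most 41.7 mm and 7.16 degrees, less where a joint would pass 70% of its speed; a pose out of reach is approached as far as the arm can. A call with a number of a shift or a turn outside -1 to 1 is refused whole. A call with a gripper value outside its range is refused whole. "jaw" is the closure, from 0 (fully open) to 1 (shut), set as the call begins (left out, the last holds). The fingers move at their own pace and stop on an object; the grip force is fixed at half the most. Time passes only in rows, so rows that repeat a pose let the fingers close. It gives the time, the measured TCP pose, the force, the opening and the grip force at its end, in the units of the state.
- ctrl.get_obs(): the state, without advancing time (a new reading comes with each control period).
- ctrl.camera(name): name is "side" or "top" or "wrist"; returns (picture, depth): 400x640x3 uint8, red, green, blue; 400x640 float32, m along the optical axis (not along the pixel's ray), 0 where there is no reading.
- ctrl.camera_info(name): a dict with "camera_matrix" (3x3 intrinsics, pixels), "R" (3x3) and "t" (3): a world point X has camera coordinates R X + t; the wrist camera has in their place "T_tool_cam" (4x4, takes a point from camera to tool coordinates, whose origin is the TCP and whose axes are the flange's). Camera axes: x right, y down, z forward; pixel columns grow to the right and rows downward; lengths in m; the calibration is good to about 2 mm. A picture is of the moment at which its call begins: read the wrist's pose just before it. camera_info takes no time and is no camera call.
- ctrl.hand_in(): hands the job in; it is judged then, once.
The state is a dict: "time_s": time; "q": joint angles; "dq": joint speeds; "joint_efforts": joint torques, N m; "eef_pos": TCP position; "eef_rot": TCP orientation; "wrist_force": force on the tool from outside, world axes, zero at the start; "torque": the same for the moment, N m; "opening": opening from 0.0 (shut) to 1.0 (fully open); "grasp_force": force on a finger pad.
Only numpy, scipy, OpenCV 4.12 (cv2) and the standard library are available. Lean on these libraries where they do the work, as an engineer would, in place of code of your own. Each camera call takes 0.05 s, during which the arm holds its last target. There are 200 camera calls.

## Working session

There is one attempt and no reset: what is moved stays moved. The work goes in short steps, Python scripts to look and compute and a tool call to move; the robot and the scene stay as the last step left them, time stands still between calls to the robot, and variables do not carry over. Pictures are saved under pics/ and viewed, at most 10 in all, crops included, and the job is handed in when it is done.

Besides the shell and the picture viewer there is one more tool, called after "Call:" by a JSON object that holds its "fn" and its "kwargs", one argument or row to a line. drive_tool: Moves the arm, as the interface text tells. Its arguments: {"type":"object","properties":{"plan":{"type":"array"},"jaw":{"type":"number"}},"required":["plan"]}

```bash
ls; mkdir -p pics; python3 - <<'E'
from bench import ctrl
import cv2,numpy as np
o=ctrl.get_obs(); print({k:np.round(v,3) for k,v in o.items()})
for n in("top","side","wrist"):
    p,d=ctrl.camera(n); cv2.imwrite(f"pics/{n}0.png",p[...,::-1]); np.save(f"pics/{n}0.npy",d)
    i=ctrl.camera_info(n); print(n,{k:np.round(v,3).tolist() for k,v in i.items()})
E
```

```text
pics
{'time_s': np.float64(0.0), 'q': array([-1.387,  0.182,  1.608, -0.   ,  1.354, -0.206]), 'dq': array([-0.001,  0.   ,  0.001, -0.   , -0.   , -0.   ]), 'joint_efforts': array([ 1.0000e-03, -4.4487e+01, -3.5134e+01, -0.0000e+00,  9.0000e-03,
       -0.0000e+00]), 'eef_pos': array([ 0.218, -0.531,  0.23 ]), 'eef_rot': array([-0.001,  0.981,  0.194,  0.   ]), 'wrist_force': array([ 0.127, -0.189,  0.673]), 'torque': array([ 0.002, -0.003,  0.005]), 'grasp_force': np.float64(0.0), 'opening': np.float64(1.003)}
top {'camera_matrix': [[448.804, 0.0, 317.456], [0.0, 448.804, 204.182], [0.0, 0.0, 1.0]], 'R': [[-0.013, -1.0, -0.011], [-0.983, 0.015, -0.183], [0.183, 0.008, -0.983]], 't': [0.036, 0.557, 0.936]}
side {'camera_matrix': [[468.513, 0.0, 313.465], [0.0, 468.513, 206.862], [0.0, 0.0, 1.0]], 'R': [[-0.809, -0.587, 0.011], [-0.376, 0.503, -0.778], [0.451, -0.634, -0.628]], 't': [0.468, 0.263, 0.838]}
wrist {'camera_matrix': [[294.183, 0.0, 316.88], [0.0, 294.183, 198.006], [0.0, 0.0, 1.0]], 'T_tool_cam': [[0.0, -0.96, -0.28, 0.071], [1.0, -0.0, 0.001, -0.001], [-0.001, -0.28, 0.96, -0.142], [0.0, 0.0, 0.0, 1.0]]}
```

View pics/top0.png

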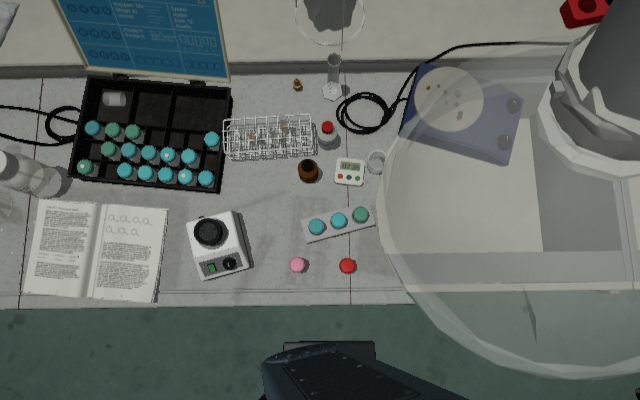

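View pics/side0.png

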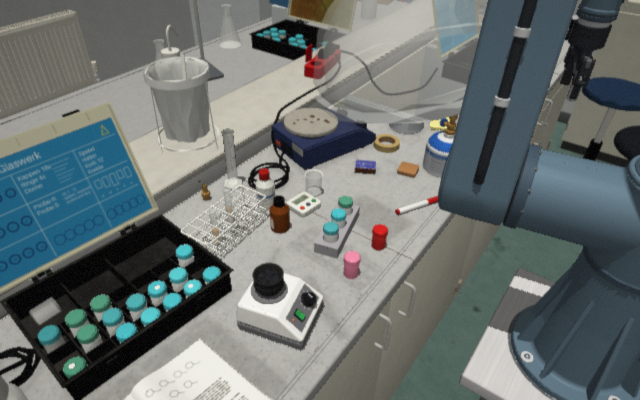

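```bash
cat > h.py <<'E'
from bench import ctrl
import numpy as np,cv2
from scipy.spatial.transform import Rotation as Ro
def rot(o): return Ro.from_quat(np.r_[o['eef_rot'][1:],o['eef_rot'][0]])
def cam(n,o=None):
    i=ctrl.camera_info(n);K=np.array(i['camera_matrix'])
    if n=='wrist':
        T=np.eye(4);T[:3,:3]=rot(o).as_matrix();T[:3,3]=o['eef_pos'];M=T@np.array(i['T_tool_cam']);return K,M[:3,:3],M[:3,3]
    R=np.array(i['R']);return K,R.T,-R.T@np.array(i['t'])
def cloud(d,c):
    K,R,t=c;v,u=np.mgrid[:400,:640];P=np.stack([(u-K[0,2])/K[0,0]*d,(v-K[1,2])/K[1,1]*d,d],-1)
    P=P@R.T+t;P[d==0]=np.nan;return P
E
python3 - <<'E'
from h import *
np.set_printoptions(precision=4,suppress=True)
for n in('top','side'):
    d=np.load(f'pics/{n}0.npy');P=cloud(d,cam(n));im=cv2.imread(f'pics/{n}0.png')
    hsv=cv2.cvtColor(im,cv2.COLOR_BGR2HSV)
    R={'top':{'g':(361,214),'tb':(338,220),'ta':(316,227),'cup':(209,232),'tray':(500,200),'wb':(327,128),'am':(308,170),'timer':(350,172),'pink':(298,265),'red':(347,265),'table':(280,290),'bk':(376,160)},
     'side':{'g':(345,202),'tb':(338,214),'ta':(331,229),'cup':(268,275),'red':(379,231),'pink':(351,258)}}[n]
    for k,(u,v) in R.items():
        w=P[v-9:v+10,u-9:u+10].reshape(-1,3);z=np.nanmax(w[:,2]);m=w[:,2]>z-.006
        print(n,k,'px',P[v,u],'topz',z,'ctr',(np.nanmin(w[m],0)+np.nanmax(w[m],0))[:2]/2,m.sum())
    big=(P[...,2]>.085)&(P[...,2]<.125)&(abs(P[...,0]-.52)<.1)&(abs(P[...,1]-.23)<.1)
    q=P[big];print(n,'cup region',len(q), q.min(0) if len(q) else'',q.max(0) if len(q) else'')
E
```

```text
top g px [ 0.5323 -0.0662  0.0642] topz 0.06664169560112354 ctr [ 0.5328 -0.0642] 129
top tb px [ 0.5198 -0.0162  0.0649] topz 0.06687538039144514 ctr [ 0.5202 -0.0164] 126
top ta px [0.5061 0.0314 0.0592] topz 0.06584847789461767 ctr [0.508  0.0314] 157
top cup px [0.4929 0.2517 0.1043] topz 0.11616646428342081 ctr [0.492  0.2495] 45
top tray px [ 0.4755 -0.1905  0.5027] topz 0.5077919519634791 ctr [ 0.4753 -0.1927] 215
top wb px [0.7154 0.0044 0.1   ] topz 0.10703473998597568 ctr [0.7191 0.0044] 92
top am px [0.6264 0.0467 0.086 ] topz 0.09271282585669083 ctr [0.637  0.0498] 58
top timer px [ 0.6378 -0.048   0.0191] topz 0.02306245421061026 ctr [ 0.6381 -0.0481] 151
top pink px [0.4252 0.071  0.0564] topz 0.058217669029013486 ctr [0.4255 0.0743] 156
top red px [ 0.4239 -0.0338  0.0538] topz 0.05952536296502531 ctr [ 0.4228 -0.0337] 117
top table px [ 0.3731  0.1148 -0.0017] topz 0.0050173335174776845 ctr [0.3732 0.1145] 244
top bk px [ 0.6702 -0.1109  0.0025] topz 0.30454573541289964 ctr [ 0.5736 -0.0866] 9
top cup region 633 [0.4665 0.2268 0.0875] [0.521  0.2808 0.1162]
side g px [ 0.5288 -0.0544  0.062 ] topz 0.06546836249888377 ctr [ 0.5313 -0.0462] 120
side tb px [ 0.5181 -0.0095  0.0617] topz 0.06426755721288946 ctr [ 0.5218 -0.0023] 133
side ta px [0.5025 0.0411 0.0615] topz 0.06568157531353513 ctr [0.5079 0.0333] 114
side cup px [0.4954 0.2532 0.107 ] topz 0.11546059197138958 ctr [0.4929 0.2554] 54
side red px [ 0.42   -0.0214  0.055 ] topz 0.05720784594485573 ctr [ 0.4235 -0.0332] 118
side pink px [0.425  0.0828 0.0543] topz 0.057145805332450283 ctr [0.428  0.0757] 143
side cup region 849 [0.4666 0.2262 0.0857] [0.5225 0.2822 0.1155]
```

```bash
python3 - <<'E'
from h import *
np.set_printoptions(precision=3,suppress=True)
Q=[]
for n in('top','side'):
    P=cloud(np.load(f'pics/{n}0.npy'),cam(n)).reshape(-1,3);P=P[~np.isnan(P[:,0])];Q.append(P)
    # height map of the max / min-above-0.2
    print(n)
    for x in np.arange(.2,1.3,.1):
        r=[]
        for y in np.arange(.6,-.91,-.1):
            m=(abs(P[:,0]-x)<.05)&(abs(P[:,1]-y)<.05)&(P[:,2]>.12)
            r.append('   --   ' if m.sum()<4 else '%3d-%3d '%(100*P[m,2].min(),100*P[m,2].max()))
        print('%.1f'%x,' '.join(r))
E
```

```text
top
0.2    --       --       --       --       --     32- 45     --       --       --     35- 37   36- 37   24- 26     --       --       --       --   
0.3    --       --       --       --       --     28- 60   28- 68   31- 70   32- 48   34- 50   36- 47     --       --       --       --       --   
0.4    --       --       --       --       --       --       --     28- 46   38- 52   48- 54     --       --       --       --       --       --   
0.5    --       --       --       --       --       --       --     25- 47   46- 59   51- 62     --       --       --       --       --       --   
0.6  12- 18     --       --       --       --       --       --     24- 46   39- 68   48- 67     --       --       --       --       --       --   
0.7  12- 17     --       --       --       --       --       --     23- 38   31- 48   38- 57   40- 43     --       --       --       --       --   
0.8    --       --       --       --       --       --     12- 16     --       --     37- 38     --       --       --       --       --       --   
0.9  12- 17   12- 23   12- 24   12- 24   12- 25     --     1
[... 1461 characters left out ...]
       --       --     12- 15     --       --       --       --       --       --       --       --       --   
0.9    --     12- 23   12- 29   12- 30   12- 29   26- 28   12- 28   18- 27     --       --       --       --       --       --       --       --   
1.0    --       --     24- 29   26- 29     --     12- 28   12- 29   22- 29     --       --       --     12- 14   12- 16     --       --       --   
1.1    --       --       --       --       --       --     23- 28   27- 27     --       --       --       --       --       --       --       --   
1.2    --       --       --       --       --       --       --       --       --       --       --       --       --       --       --       --
```

View pics/wrist0.png

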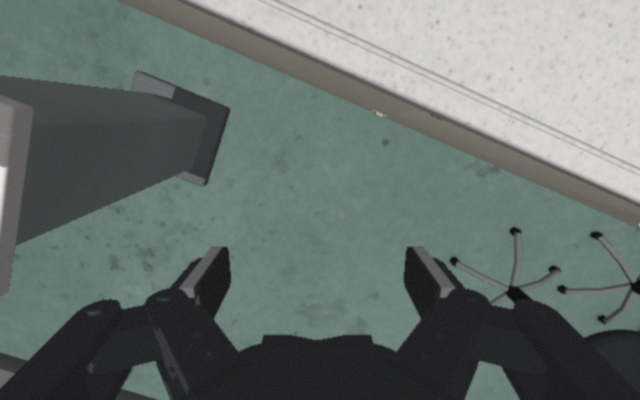

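```bash
python3 - <<'E'
from h import *
np.set_printoptions(precision=3,suppress=True)
for n in('top','side'):
    P=cloud(np.load(f'pics/{n}0.npy'),cam(n)).reshape(-1,3);P=P[~np.isnan(P[:,0])]
    print(n,'cam',cam(n)[2])
    for y in np.arange(.04,-.5,-.03):
        m=(abs(P[:,1]-y)<.015)&(P[:,2]>.19)&(P[:,0]<.85);q=P[m]
        if len(q)<3: continue
        s=[]
        for x in np.arange(.15,.85,.1):
            k=q[abs(q[:,0]-x)<.05]
            s.append('   --  ' if len(k)<3 else '%3d-%3d'%(100*k[:,2].min(),100*k[:,2].max()))
        print('%.2f'%y,' '.join(s))
im=[cv2.imread(f'pics/{n}0.png') for n in('top','side')]
P=[cloud(np.load(f'pics/{n}0.npy'),cam(n)) for n in('top','side')]
for i in(0,1):
    z=np.nan_to_num(P[i][...,2]);c=cv2.applyColorMap((np.clip(z/.8,0,1)*255).astype(np.uint8),cv2.COLORMAP_JET);c[np.isnan(P[i][...,2])]=0;im[i]=c
cv2.imwrite('pics/zmap.png',cv2.resize(np.hstack(im),(800,250),interpolation=cv2.INTER_AREA))
E
```

```text
top cam [0.377 0.02  1.022]
0.04    --    28- 63    --      --      --      --      --  
0.01    --    28- 65    --      --      --      --      --  
-0.02    --    29- 68    --      --      --      --      --  
-0.05    --    46- 68  58- 70    --      --      --      --  
-0.08    --      --    64- 70  26- 35  24- 34    --      --  
-0.11    --      --    29- 37  29- 44  25- 44  24- 40    --  
-0.14    --      --    31- 44  37- 47  40- 47  23- 44    --  
-0.17    --    33- 33  32- 47  44- 50  44- 50  32- 47  34- 36
-0.20    --    33- 39  34- 49  47- 51  47- 51  37- 49  35- 40
-0.23    --    34- 41  39- 51  49- 53  49- 58  41- 68  38- 43
-0.26    --    34- 43  42- 52  51- 53  50- 68  44- 68  39- 44
-0.29    --    35- 44  43- 52  52- 54  53- 63  44- 57  38- 45
-0.32    --    37- 45  44- 52  52- 54  53- 57  45- 47  37- 45
-0.35    --    36- 45  45- 50    --      --      --    40- 45
-0.38    --    36- 44    --      --      --      --      --  
-0.41    --    37- 38    --      --      --      --      --  
-0.47  25- 26  24- 26    --      --      --      --      --  
-0.50    --    24- 25    --      --      --      --      --  
side cam [0.099 0.673 0.726]
0.04  26- 57  49- 57    --      --      --      --      --  
0.01  36- 53    --      --      --      --      --      --  
-0.02  36- 36    --      --      --      --      --      --  
-0.08    --      --      --    26- 35  23- 36  25- 25    --  
-0.11    --      --    29- 37  28- 44  23- 44  22- 40    --  
-0.14    --      --    30- 43  36- 47  39- 47  21- 44    --  
-0.17    --      --    34- 47  43- 48  44- 48  22- 46  22- 37
-0.20    --      --    42- 49  46- 48    --    37- 45  21- 40
-0.23    --      --    46- 49    --      --    41- 44  21- 43
-0.47  25- 34  24- 34    --      --      --      --      --  
-0.50  24- 46  24- 46    --      --      --      --      --
```

View pics/zmap.png

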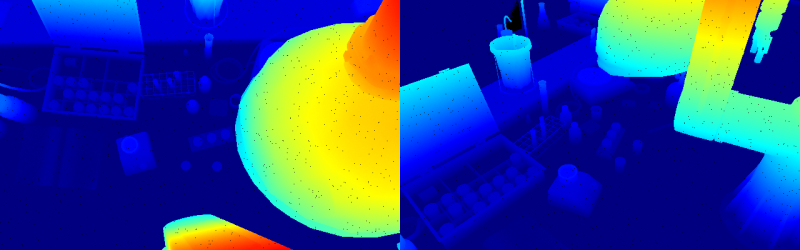

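```bash
python3 - <<'E'
from h import *
from scipy.optimize import least_squares
np.set_printoptions(precision=3,suppress=True)
P=cloud(np.load('pics/top0.npy'),cam('top'))
z=P[...,2];m=(z>.2)&(P[...,1]<-.06)&(P[...,0]>.2)&~((P[...,0]<.36)&(P[...,1]<-.44));m[330:,:455]=0
m=cv2.morphologyEx(m.astype(np.uint8),cv2.MORPH_CLOSE,np.ones((5,5)))
c=max(cv2.findContours(m,0,cv2.CHAIN_APPROX_NONE)[0],key=cv2.contourArea)[:,0]
pts=[]
for u,v in c:
    if u<4 or u>635 or v<4 or v>395: continue
    w=P[v-2:v+3,u-2:u+3].reshape(-1,3);w=w[w[:,2]>.2]
    if len(w): pts.append(w[w[:,2].argmin()])
pts=np.array(pts);pts=pts[(pts[:,2]<.45)]
print(len(pts));
for a in pts[::22]: print(a)
S=cloud(np.load('pics/side0.npy'),cam('side')).reshape(-1,3)
s=S[(S[:,2]>.2)&(S[:,1]<-.05)&(S[:,1]>-.25)&(S[:,0]>.35)&(S[:,0]<.85)]
for x in np.arange(.38,.8,.03):
    k=s[abs(s[:,0]-x)<.015]
    if len(k):
        i=k[:,1].argmax();print('%.2f'%x,'max y',k[i],'minz',k[k[:,2].argmin()])
E
```

```text
600
[ 0.725 -0.356  0.433]
[ 0.725 -0.326  0.43 ]
[ 0.749 -0.317  0.388]
[ 0.736 -0.28   0.397]
[ 0.721 -0.241  0.408]
[ 0.718 -0.214  0.385]
[ 0.701 -0.184  0.37 ]
[ 0.692 -0.162  0.323]
[ 0.639 -0.128  0.355]
[ 0.643 -0.12   0.244]
[ 0.602 -0.095  0.251]
[ 0.562 -0.085  0.251]
[ 0.526 -0.075  0.261]
[ 0.483 -0.078  0.27 ]
[ 0.448 -0.078  0.281]
[ 0.41  -0.09   0.288]
[ 0.375 -0.107  0.302]
[ 0.338 -0.133  0.317]
[ 0.311 -0.158  0.327]
[ 0.298 -0.175  0.33 ]
[ 0.282 -0.2    0.336]
[ 0.265 -0.231  0.348]
[ 0.257 -0.261  0.348]
[ 0.249 -0.289  0.354]
[ 0.251 -0.306  0.372]
[ 0.25  -0.341  0.372]
[ 0.249 -0.372  0.366]
[ 0.256 -0.394  0.376]
0.38 max y [ 0.393 -0.097  0.31 ] minz [ 0.394 -0.102  0.293]
0.41 max y [ 0.424 -0.086  0.292] minz [ 0.422 -0.091  0.287]
0.44 max y [ 0.452 -0.076  0.283] minz [ 0.452 -0.079  0.282]
0.47 max y [ 0.473 -0.074  0.277] minz [ 0.483 -0.077  0.272]
0.50 max y [ 0.495 -0.073  0.27 ] minz [ 0.515 -0.076  0.262]
0.53 max y [ 0.52  -0.073  0.262] minz [ 0.543 -0.08   0.254]
0.56 max y [ 0.548 -0.08   0.257] minz [ 0.571 -0.086  0.244]
0.59 max y [ 0.576 -0.085  0.301] minz [ 0.602 -0.102  0.235]
0.62 max y [ 0.606 -0.095  0.253] minz [ 0.634 -0.122  0.229]
0.65 max y [ 0.637 -0.117  0.242] minz [ 0.661 -0.14   0.223]
0.68 max y [ 0.667 -0.137  0.242] minz [ 0.678 -0.152  0.218]
0.71 max y [ 0.695 -0.166  0.309] minz [ 0.715 -0.191  0.218]
0.74 max y [ 0.727 -0.213  0.217] minz [ 0.727 -0.213  0.217]
```

Call:
{"fn": "drive_tool", "kwargs": {
  "plan": [
    [[-0.23, -0.095, 0, 0], [-0.23, -0.095, 0, 0], [-0.23, -0.095, -0.1, 0], [-0.23, -0.095, -0.2, 0], [-0.23, -0.095, -0.3, 0], [-0.2, -0.2, -0.4, 0], [-0.18, -0.3, -0.5, 0], [-0.15, -0.4, -0.6, 0], [-0.1, -0.44, -0.7, 0], [-0.09, -0.44, -0.8, 0], [-0.09, -0.44, -0.9, 0], [-0.09, -0.44, -0.9, 0]]
  ]
}}

```text
time_s: 1.15
eef_pos: [0.1184, -0.3814, 0.5918]
eef_rot: [0.0, 0.981, 0.194, -0.0]
wrist_force: [-0.0, -0.4, 1.1]
opening: 1.002
grasp_force: 0.0
```

Call:
{"fn": "drive_tool", "kwargs": {
  "plan": [
    [[0.827, -0.42, 0, -0.458], [0.827, -0.42, 0, -0.458], [0.827, -0.42, 0, -0.458], [0.827, -0.42, 0, -0.458], [0.827, -0.42, 0, -0.458], [0.827, -0.42, 0, -0.458], [0.827, -0.42, 0, -0.458], [0.827, -0.42, 0, -0.458], [0.827, -0.42, 0, -0.458], [0.827, -0.42, 0, -0.458], [0.827, -0.42, 0, -0.458], [0.827, -0.42, 0, -0.458]]
  ]
}}

```text
time_s: 2.15
eef_pos: [0.3609, -0.1007, 0.5895]
eef_rot: [-0.0, 0.606, 0.795, -0.0]
wrist_force: [-0.5, -0.4, 0.3]
opening: 1.001
grasp_force: 0.0
```

Call:
{"fn": "drive_tool", "kwargs": {
  "plan": [
    [[0.817, 0.329, 0, 0], [0.817, 0.329, 0, 0], [0.817, 0.329, 0, 0], [0.817, 0.329, 0, 0], [0.817, 0.329, 0, 0], [0.817, 0.329, 0, 0], [0.817, 0.329, 0, 0], [0.817, 0.329, 0, 0], [0.817, 0.329, 0, 0], [0.817, 0.329, 0, 0]]
  ]
}}

```text
time_s: 2.98
eef_pos: [0.4041, 0.2511, 0.5883]
eef_rot: [-0.001, 0.608, 0.794, -0.001]
wrist_force: [0.5, -0.4, -0.3]
opening: 0.998
grasp_force: 0.0
```

Call:
{"fn": "drive_tool", "kwargs": {
  "plan": [
    [[0, 0, -1, 0], [0, 0, -1, 0], [0, 0, -1, 0], [0, 0, -1, 0], [0, 0, -1, 0], [0, 0, -1, 0], [0, 0, -1, 0], [0, 0, -1, 0], [0, 0, -1, 0], [0, 0, -1, 0], [0, 0, -1, 0]]
  ]
}}

```text
time_s: 3.9
eef_pos: [0.3625, 0.222, 0.8393]
eef_rot: [0.007, 0.61, 0.792, 0.012]
wrist_force: [-0.4, -0.2, -0.4]
opening: 1.002
grasp_force: 0.0
```

```bash
python3 -c "
from h import *
print(ctrl.get_obs())"
```

```text
{'time_s': 3.9, 'q': array([0.26624496, 0.18981465, 0.2980793 , 0.00666845, 2.62618793,
       0.01434297]), 'dq': array([-0.00111593,  0.01063229,  0.00592815,  0.00020878, -0.00417165,
       -0.0042806 ]), 'joint_efforts': array([-6.85351342e-02, -3.31693017e+01, -2.31836987e+01, -1.20188524e-03,
       -1.04363628e-01, -6.66693566e-03]), 'eef_pos': array([0.36250051, 0.22204963, 0.83934155]), 'eef_rot': array([0.00698943, 0.6103082 , 0.79204301, 0.01195471]), 'wrist_force': array([-0.43555731, -0.22594603, -0.39922468]), 'torque': array([ 0.00780496, -0.01032015,  0.01353256]), 'grasp_force': 0.0, 'opening': 1.001559714664984}
```

Call:
{"fn": "drive_tool", "kwargs": {
  "plan": [
    [[0, 0, -1, 0], [0, 0, -1, 0], [0, 0, -1, 0], [0, 0, -1, 0], [0, 0, -1, 0], [0, 0, -1, 0]]
  ]
}}

```text
time_s: 4.4
eef_pos: [0.3453, 0.2118, 0.855]
eef_rot: [0.019, 0.61, 0.792, 0.028]
wrist_force: [-0.1, -0.1, 0.5]
opening: 1.002
grasp_force: 0.0
```

```bash
python3 -c "
from h import *
o=ctrl.get_obs();print(o['q'],o['eef_pos'],rot(o).as_matrix()[:,2])"
```

```text
[2.51225373e-01 1.50184118e-01 2.98451219e-01 9.28793470e-03
 2.62587827e+00 1.65554452e-03] [0.34532948 0.21175375 0.8549881 ] [ 0.06376743  0.02109454 -0.99774182]
```

Call:
{"fn": "drive_tool", "kwargs": {
  "plan": [
    [[0, 0, 0, 0], [0, 0, 0, 0]]
  ]
}}

```text
time_s: 4.57
eef_pos: [0.3459, 0.2119, 0.8545]
eef_rot: [0.018, 0.61, 0.792, 0.027]
wrist_force: [1.0, 0.9, -0.0]
opening: 1.001
grasp_force: 0.0
```

```bash
python3 - <<'E'
from h import *
from scipy.optimize import least_squares
np.set_printoptions(precision=4,suppress=True)
o=ctrl.get_obs()
D=[([-1.387,.1815,1.6075,0,1.354,-.206],[.2185,-.5315,.2305]),
([.26624496,.18981465,.2980793,.00666845,2.62618793,.01434297],[.36250051,.22204963,.83934155]),
([.251225,.150184,.298451,.0092879,2.62587827,.00165554],[.34532948,.21175375,.8549881]),(o['q'],o['eef_pos'])]
def f(p):
    h,a,b,t,c,e=p;r=[]
    for q,x in D:
        s=q[1]+q[2];u=s+q[4];F=c+a*np.sin(q[1])+b*np.sin(s)+t*np.sin(u);z=h+a*np.cos(q[1])+b*np.cos(s)+t*np.cos(u)
        r+= [F*np.cos(q[0])-e*np.sin(q[0])-x[0],F*np.sin(q[0])+e*np.cos(q[0])-x[1],z-x[2]]
    return np.r_[r,(p[4])*.01]
s=least_squares(f,[.3,.45,.4,.3,0,.117]);print(s.x,abs(s.fun).max());print(o['q'],rot(o).as_matrix())
E
```

```text
[ 0.4687  3.0024  0.5429  3.0721 -0.5021  0.1188] 0.013589836345684003
[0.2512 0.1511 0.2988 0.0093 2.6259 0.0016] [[-0.2551  0.9649  0.0625]
 [ 0.9669  0.2543  0.0208]
 [ 0.0042  0.0657 -0.9978]]
```

Call:
{"fn": "drive_tool", "kwargs": {
  "plan": [
    [[0, -0.1, 0.2, 0], [0, -0.1, 0.4, 0], [0, -0.2, 0.6, 0], [0, -0.2, 0.7, 0], [0, -0.3, 0.8, 0], [0, -0.4, 0.8, 0], [0, -0.5, 0.8, 0], [0, -0.6, 0.8, 0]]
  ]
}}

```text
time_s: 5.23
eef_pos: [0.2238, 0.1808, 0.59]
eef_rot: [0.017, 0.61, 0.792, 0.026]
wrist_force: [0.4, 0.8, 1.3]
opening: 1.0
grasp_force: 0.0
```

```bash
cat > ob.py <<'E'
from h import *
np.set_printoptions(precision=5,suppress=True,linewidth=150)
o=ctrl.get_obs();R=rot(o).as_matrix()
print(o['time_s'],o['q'],o['eef_pos'],'z',R[:,2],'x',R[:,0])
import json;open('log.jsonl','a').write(json.dumps([list(o['q']),list(o['eef_pos']),R.tolist()])+'\n')
E
python3 ob.py
```

```text
5.2333 [ 0.25207 -0.55216  1.51894  0.00529  2.11332 -0.00269] [0.22376 0.18077 0.59003] z [ 0.05838  0.01972 -0.9981 ] x [-0.25492  0.96695  0.00419]
```

Call:
{"fn": "drive_tool", "kwargs": {
  "plan": [
    [[0, -1, 0, 0], [0, -1, 0, 0], [0, -1, 0, 0], [0, -1, 0, 0], [0, -1, 0, 0], [0, -1, 0, 0]]
  ]
}}

```text
time_s: 5.73
eef_pos: [0.0215, 0.1429, 0.5847]
eef_rot: [0.021, 0.614, 0.789, 0.023]
wrist_force: [0.4, 1.0, 0.7]
opening: 0.999
grasp_force: 0.0
```

```bash
python3 ob.py
```

```text
5.7333 [ 0.54861 -0.89268  1.65097 -0.03064  2.32593  0.27851] [0.02149 0.14286 0.58473] z [ 0.06035  0.01074 -0.99812] x [-0.24577  0.96932 -0.00443]
```

```bash
cat > fit.py <<'E'
from h import *
import json
from scipy.optimize import least_squares
np.set_printoptions(precision=4,suppress=True)
D=[([-1.387,.1815,1.6075,0,1.354,-.206],[.2185,-.5315,.2305],None),
([.26624496,.18981465,.2980793,.00666845,2.62618793,.01434297],[.36250051,.22204963,.83934155],None),
([.251225,.150184,.298451,.0092879,2.62587827,.00165554],[.34532948,.21175375,.8549881],None)]+[tuple(map(np.array,json.loads(l))) for l in open('log.jsonl')]
Rz=lambda a:Ro.from_euler('z',a).as_matrix();Ry=lambda a:Ro.from_euler('y',a).as_matrix()
def fk(q,p):
    h,a,b,t,c,e,e2=p
    R=Rz(q[0]);x=R@[c,e,h];R=R@Ry(q[1]);x=x+R@[0,0,a];R=R@Ry(q[2]);x=x+R@[0,0,b]
    R=R@Rz(S4*q[3])@Ry(q[4]);x=x+R@[0,e2,t];R=R@Rz(S6*q[5]);return x,R
S4=S6=1
if __name__=='__main__':
    f=lambda p:np.r_[np.ravel([fk(q,p)[0]-x for q,x,_ in D]),p[4]*.01,p[6]*.01]
    for S4 in(1,-1):
        s=least_squares(f,[.3,.45,.4,.3,0,.117,0]);print(S4,s.x,abs(s.fun).max())
    for S4 in(1,-1):
      for S6 in(1,-1):
        for q,x,R in D[3:]:
            A=fk(q,s.x)[1];print(S4,S6,np.degrees(np.linalg.norm(Ro.from_matrix(A.T@R).as_rotvec())),(A.T@R).round(2).tolist())
E
python3 fit.py
```

```text
1 [ 1.3697  0.4655  0.5314  1.4683 -0.007   0.0322  0.0879] 0.038571159575421454
-1 [ 1.2484  0.461   0.5294  1.3418 -0.0009  0.1738 -0.0594] 0.03472633622204202
1 1 90.00000000000001 [[0.0, -1.0, -0.0], [1.0, 0.0, 0.0], [-0.0, -0.0, 1.0]]
1 1 89.99999999999999 [[0.0, -1.0, -0.0], [1.0, 0.0, 0.0], [-0.0, -0.0, 1.0]]
1 -1 89.69134226644537 [[0.01, -1.0, -0.0], [1.0, 0.01, 0.0], [-0.0, -0.0, 1.0]]
1 -1 121.9151309409268 [[-0.53, -0.85, -0.0], [0.85, -0.53, 0.0], [-0.0, -0.0, 1.0]]
-1 1 89.68800700468388 [[0.01, -1.0, 0.0], [1.0, 0.01, 0.01], [-0.01, -0.0, 1.0]]
-1 1 92.43435344858672 [[-0.04, -1.0, -0.01], [1.0, -0.04, -0.04], [0.04, -0.01, 1.0]]
-1 -1 89.37935566643121 [[0.01, -1.0, 0.0], [1.0, 0.01, 0.01], [-0.01, -0.0, 1.0]]
-1 -1 124.33720220194189 [[-0.56, -0.83, 0.01], [0.82, -0.56, -0.04], [0.04, -0.01, 1.0]]
```

```bash
python3 - <<'E'
import re
s=open('fit.py').read()
s=s.replace("h,a,b,t,c,e,e2=p","h,a,b,t,c,e,e2,bx,tx=p").replace("R@[0,0,b]","R@[bx,0,b]").replace("R@[0,e2,t]","R@[tx,e2,t]").replace("p[4]*.01,p[6]*.01]","(p-P0)*1e-4]").replace("[.3,.45,.4,.3,0,.117,0]","P0").replace("S4=S6=1\n","S4=S6=1\nP0=np.array([.3,.45,.4,.3,0,.117,0,0,0])\n")
s=s[:s.index("    for S4 in(1,-1):")]+"    s=least_squares(f,P0);print(s.x,abs(s.fun).max());np.save('fk.npy',s.x)\n    print(np.reshape(s.fun[:-9],(-1,3)))\n"
open('fit.py','w').write(s)
E
python3 fit.py
```

```text
[ 0.3128  0.4382  0.5146  0.3184 -0.0008  0.118  -0.0003  0.0855 -0.0007] 9.327876218315212e-05
[[ 0.0001  0.      0.    ]
 [ 0.     -0.     -0.    ]
 [-0.     -0.      0.    ]
 [ 0.     -0.     -0.    ]
 [ 0.     -0.     -0.    ]]
```

```bash
cat > sim.py <<'E'
from h import *
from fit import fk as _fk
from scipy.optimize import least_squares
PK=np.load('fk.npy');TZ=Ro.from_euler('z',90,degrees=True).as_matrix()
LO=np.array([-2.99,-.89,.3,-1.14,0.0,-3.12]);HI=np.array([2.99,2.07,2.58,4.28,2.63,3.12])
VM=.7/12*np.array([2.57,2.57,3.01,3.14,3.14,3.14])
def fk(q):
    x,R=_fk(q,PK);return x,R@TZ
def ik(q0,x,R,w,box=None):
    lo,hi=(LO,HI) if box is None else box
    f=lambda q:np.r_[fk(q)[0]-x,w*Ro.from_matrix(fk(q)[1]@R.T).as_rotvec()]
    s=least_squares(f,np.clip(q0,lo+1e-6,hi-1e-6),bounds=(lo,hi));return s.x,np.linalg.norm(s.fun)
def call(q,rows,w=1.):
    x0,R0=fk(q);
    for r in rows:
        g=x0+R0@(np.array(r[:3])*.4);G=R0@Ro.from_euler('z',r[3]*np.pi).as_matrix()
        x,R=fk(q);d=g-x;n=np.linalg.norm(d);k=min(1,.0417/max(n,1e-9));rv=Ro.from_matrix(G@R.T).as_rotvec();a=np.linalg.norm(rv)
        k2=min(1,.125/max(a,1e-9))
        q2,_=ik(q,x+k*d,Ro.from_rotvec(k2*rv).as_matrix()@R,w)
        dq=q2-q;q=q+dq*min(1,1/np.max(abs(dq)/VM+1e-9))
    return q
def tz(q): return fk(q)[1][:,2]
E
python3 - <<'E'
from sim import *
np.set_printoptions(precision=4,suppress=True,linewidth=140)
x=np.array([.4041,.2511,.5883]);R=Ro.from_quat([.608,.794,-.001,-.001]).as_matrix()
q0,e=ik([.3,.1,.9,0,2.1,0],x,R,1);print(q0,e)
for w in(.2,.3,.5,.7,1,2):
    q=call(q0,[[0,0,-1,0]]*11,w);p=call(q,[[0,0,-1,0]]*6,w);p3=call(p,[[0,0,0,0]]*2,w);print(w,q,p,tz(p3))
E
```

```text
[ 0.3055 -0.0813  1.1814  0.0005  2.0443  0.042 ] 7.108369207364703e-10
0.2 [0.2205 0.12   0.3    0.1355 2.4797 0.0739] [-0.1055 -0.0881  0.3     0.4999  2.4333  0.0945] [ 0.4291  0.2681 -0.8626]
0.3 [0.2572 0.1718 0.3    0.042  2.6035 0.0302] [0.1763 0.0566 0.3    0.0963 2.63   0.0007] [ 0.1417  0.073  -0.9872]
0.5 [0.2676 0.1865 0.3    0.0136 2.63   0.0157] [ 0.2403  0.115   0.3211  0.0211  2.63   -0.0046] [ 0.0707  0.028  -0.9971]
0.7 [0.2734 0.1958 0.3    0.0061 2.63   0.015 ] [ 0.25    0.124   0.3458  0.0095  2.63   -0.0054] [ 0.0394  0.0149 -0.9991]
1 [0.2772 0.2039 0.3    0.003  2.63   0.0161] [ 0.255   0.1312  0.3599  0.0046  2.63   -0.0047] [ 0.0193  0.0074 -0.9998]
2 [0.2803 0.2115 0.3    0.0013 2.63   0.0177] [ 0.2583  0.1369  0.3714  0.0016  2.63   -0.0041] [ 0.003   0.0016 -1.    ]
```

```bash
nproc; cat > srch.py <<'E'
from sim import *
from multiprocessing import Pool
def R0(th): # arm plane = xz at q1~0, theta>0: tail to base (tip outward)
    return Ro.from_euler('y',np.pi-th).as_matrix()@TZ
def job(a):
    th,F,z=a;R=R0(np.radians(th));q,e=ik([0,0,1.2,0,1.6,0],np.array([F,.118,z]),R,1)
    if e>.02: return []
    out=[]
    for k in range(8):
        d=np.array([np.cos(k*np.pi/4),0,np.sin(k*np.pi/4)]);p=q.copy()
        for c in range(4):
            p=call(p,[list(fk(p)[1].T@d)+[0]]*4,.6)
        t=tz(p);th2=np.degrees(np.arctan2(t[0],-t[2]));lat=np.degrees(np.arcsin(t[1]));x=fk(p)[0]
        out.append((th2-th,th,F,z,k*45,round(lat,1),x.round(2).tolist(),p.round(2).tolist()))
    return out
if __name__=='__main__':
    J=[(t,F,z) for t in(-25,0,25,50) for F in(.3,.5,.7,.85) for z in(.25,.5,.75,.95)]
    with Pool() as P: r=sum(P.map(job,J,chunksize=1),[])
    for t in(-25,0,25,50):
        rr=sorted([a for a in r if a[1]==t],key=lambda a:a[0])
        for a in rr[:5]+rr[-5:]: print('%.1f'%a[0],*a[1:])
E
time timeout 300 env OMP_NUM_THREADS=1 python3 srch.py
```

```text
4
-1.1 -25 0.5 0.25 180 -1.8 [-0.09, 0.2, 0.24] [0.73, -0.89, 2.41, 0.3, 1.97, 0.79]
-0.9 -25 0.3 0.25 225 0.9 [-0.07, 0.16, -0.17] [0.37, 0.86, 2.53, 0.79, 0.24, -0.45]
-0.9 -25 0.3 0.25 180 -1.8 [-0.23, 0.2, 0.24] [1.44, -0.79, 2.38, 0.44, 1.64, 1.45]
-0.9 -25 0.5 0.5 225 -0.7 [0.05, 0.14, 0.03] [0.11, -0.23, 2.58, 0.04, 1.24, 0.08]
-0.4 -25 0.3 0.5 225 -1.8 [-0.1, 0.22, 0.07] [0.88, -0.45, 2.58, 0.33, 1.34, 0.75]
5.5 -25 0.7 0.25 45 0.8 [0.71, 0.08, 0.48] [-0.06, 0.8, 0.3, -0.01, 2.38, -0.06]
5.9 -25 0.7 0.25 315 0.6 [0.82, 0.08, -0.17] [-0.04, 1.51, 0.3, -0.0, 1.66, -0.04]
6.6 -25 0.3 0.5 90 0.0 [0.32, 0.13, 0.73] [0.02, -0.04, 0.87, 0.01, 2.63, 0.03]
6.8 -25 0.5 0.5 90 0.0 [0.41, 0.1, 0.73] [-0.04, 0.15, 0.68, -0.02, 2.63, -0.06]
6.9 -25 0.7 0.25 0 0.8 [0.83, 0.07, 0.16] [-0.05, 1.16, 0.3, -0.0, 2.0, -0.05]
-1.3 0 0.3 0.25 180 -1.9 [-0.22, 0.21, 0.25] [1.94, -0.55, 2.19, 0.03, 1.52, 1.94]
-1.1 0 0.5 0.5 225 -1.6 [0.09, 0.19, 0.07] [0.57, -0.6, 2.58, -0.01, 1.19, 0.58]
-0.9 0 0.3 0.25 225 -1.6 [-0.09, 0.22, -0.18] [1.41, 0.66, 2.43, 0.13, 0.09, 1.28]
-0.8 0 0.5 0.25 180 -1.5 [-0.
[... 1494 characters left out ...]
0.73, 1.88]
-5.8 50 0.7 0.25 225 -0.6 [0.42, 0.13, 0.09] [0.08, -0.24, 2.58, -1.14, 0.07, 1.2]
-3.6 50 0.3 0.75 180 -0.5 [-0.06, 0.13, 0.73] [2.34, -0.39, 1.34, -1.1, 2.53, 1.5]
-3.4 50 0.5 0.75 180 -0.5 [0.1, 0.13, 0.73] [1.65, -0.7, 1.49, -1.02, 2.13, 0.96]
6.7 50 0.85 0.75 0 0.7 [1.12, 0.08, 0.54] [-0.05, 0.88, 0.3, 0.07, 0.97, -0.06]
7.4 50 0.85 0.75 90 0.7 [0.64, 0.08, 1.0] [-0.12, 0.15, 0.3, 0.11, 1.69, -0.05]
7.5 50 0.5 0.95 90 0.8 [0.41, 0.07, 1.07] [-0.4, -0.14, 0.3, 0.39, 2.0, -0.06]
7.8 50 0.5 0.95 45 0.8 [0.73, 0.08, 0.96] [-0.1, 0.25, 0.3, 0.1, 1.59, -0.05]
8.2 50 0.85 0.75 45 0.8 [0.93, 0.07, 0.82] [-0.08, 0.52, 0.3, 0.08, 1.31, -0.06]
real	0m46.888s
user	2m55.243s
sys	0m0.353s
```

```bash
cat > st.py <<'E'
from srch import *
def job2(a):
    n,k,F,z,N=a
    p,e=ik([0,0,1.2,0,1.6,0],np.array([F,.118,z]),R0(0),1);s=[]
    d=np.array([np.cos(np.radians(k)),0,np.sin(np.radians(k))])
    for c in range(N//n):
        p=call(p,[list(fk(p)[1].T@d)+[0]]*n,.6)
        if (c+1)*n%12==0: t=tz(p);s.append(round(float(np.degrees(np.arctan2(t[0],-t[2]))),1))
    return a,s,fk(p)[0].round(2).tolist(),p.round(2).tolist()
if __name__=='__main__':
    J=[(n,k,F,z,48) for n in(2,4,12) for k,F,z in((90,.3,.8),(45,.85,.3),(0,.85,.3),(60,.5,.75),(30,.7,.6))]
    with Pool() as P:
        for r in P.map(job2,J,chunksize=1): print(*r)
E
time timeout 300 env OMP_NUM_THREADS=1 python3 st.py
```

```text
(2, 90, 0.3, 0.8, 48) [11.5, 19.5, 26.4, 32.5] [0.24, 0.1, 0.98] [-0.64, -0.25, 0.3, 0.61, 2.54, -0.04]
(2, 45, 0.85, 0.3, 48) [10.3, 21.6, 33.4, 45.5] [0.92, 0.03, 0.73] [-0.15, 0.57, 0.3, 0.15, 1.49, -0.09]
(2, 0, 0.85, 0.3, 48) [10.9, 22.6, 33.7, 43.4] [1.16, 0.03, 0.09] [-0.11, 1.31, 0.3, 0.15, 0.79, -0.17]
(2, 60, 0.5, 0.75, 48) [7.1, 15.4, 24.8, 35.2] [0.61, 0.03, 0.89] [-0.25, 0.21, 0.3, 0.23, 2.04, -0.08]
(2, 30, 0.7, 0.6, 48) [10.0, 21.3, 33.3, 45.2] [1.02, 0.03, 0.59] [-0.13, 0.75, 0.3, 0.14, 1.31, -0.1]
(4, 90, 0.3, 0.8, 48) [6.4, 12.3, 17.0, 21.1] [0.24, 0.09, 0.95] [-0.28, -0.15, 0.3, 0.2, 2.63, -0.08]
(4, 45, 0.85, 0.3, 48) [5.6, 11.3, 17.1, 23.0] [0.82, 0.03, 0.65] [-0.14, 0.58, 0.3, 0.09, 1.87, -0.1]
(4, 0, 0.85, 0.3, 48) [6.0, 12.2, 18.4, 24.4] [1.07, 0.03, 0.07] [-0.1, 1.27, 0.3, 0.07, 1.15, -0.12]
(4, 60, 0.5, 0.75, 48) [3.6, 7.4, 11.4, 15.7] [0.54, 0.03, 0.83] [-0.22, 0.23, 0.3, 0.13, 2.34, -0.12]
(4, 30, 0.7, 0.6, 48) [5.1, 10.7, 16.6, 22.8] [0.91, 0.03, 0.53] [-0.13, 0.74, 0.3, 0.08, 1.71, -0.1]
(12, 90, 0.3, 0.8, 48) [2.2, 4.3, 6.4, 8.4] [0.31, 0.12, 0.89] [0.01, 0.01, 0.36, -0.0, 2.63, 0.01]
(12, 45, 0.85, 0.3, 48) [1.9, 3.8, 5.6, 7.4] [0.78, 0.04, 0.57] [-0.11, 0.65, 0.3, 0.03, 2.06, -0.09]
(12, 0, 0.85, 0.3, 48) [2.0, 4.1, 6.2, 8.4] [0.98, 0.04, 0.1] [-0.09, 1.21, 0.3, 0.02, 1.49, -0.09]
(12, 60, 0.5, 0.75, 48) [1.2, 2.3, 3.5, 4.8] [0.5, 0.04, 0.81] [-0.17, 0.27, 0.3, 0.04, 2.5, -0.14]
(12, 30, 0.7, 0.6, 48) [1.7, 3.5, 5.3, 7.2] [0.82, 0.04, 0.52] [-0.1, 0.72, 0.3, 0.03, 2.0, -0.09]
real	0m7.475s
user	0m24.848s
sys	0m0.247s
```

```bash
cat > pl.py <<'E'
from sim import *
np.set_printoptions(precision=3,suppress=True,linewidth=140)
def sc(R,d,roll=0): return list(np.round(np.r_[R.T@np.array(d)/.4,roll],3)+0)
def push(q,d,n,N,w=.6,show=True):
    d=np.array(d,float);d/=np.linalg.norm(d)
    for c in range(N):
        r=sc(fk(q)[1],d*.4);r=[float(np.clip(v,-1,1)) for v in r];q=call(q,[r]*n,w)
        if show and c%3==2: print(c+1,r,'x',fk(q)[0],'z',tz(q),'q',q)
    return q
def goto(q,X,n,roll=0):
    x,R=fk(q);r=sc(R,np.array(X)-x,roll);q=call(q,[r]*n);print('rows',n,r,'->',fk(q)[0],'z',tz(q),'q',q);return q
def now(): return np.array(ctrl.get_obs()['q'])
E
python3 - <<'E'
from pl import *
q=now()
q=goto(q,[.3,.08,.75],9)
q=goto(q,[.32,-.1,.82],6)
q=goto(q,[.146,-.34,.84],9)
for n in(1,2):
    print('n',n);p=push(q,[0,0,1],n,12); print(p-q); push(q,[.05,-.6,.8],n,12)
E
```

```text
rows 9 [np.float64(-0.325), np.float64(0.66), np.float64(-0.372), np.float64(0.0)] -> [0.3  0.08 0.75] z [ 0.06   0.011 -0.998] q [-0.15  -0.306  1.01   0.028  2.38  -0.378]
rows 6 [np.float64(-0.449), np.float64(-0.051), np.float64(-0.177), np.float64(0.0)] -> [ 0.32 -0.1   0.82] z [ 0.06   0.011 -0.998] q [-0.71  -0.117  0.679  0.084  2.539 -0.888]
rows 9 [np.float64(-0.475), np.float64(-0.565), np.float64(-0.082), np.float64(0.0)] -> [ 0.146 -0.34   0.838] z [ 0.06   0.01  -0.998] q [-1.544  0.04   0.477  0.124  2.63  -1.685]
n 1
3 [-0.062, 0.056, -0.996, 0.0] x [ 0.15  -0.335  0.866] z [ 0.075 -0.075 -0.994] q [-1.545  0.051  0.379  0.149  2.63  -1.658]
6 [-0.147, 0.052, -0.988, 0.0] x [ 0.15  -0.326  0.891] z [ 0.092 -0.152 -0.984] q [-1.559  0.05   0.3    0.185  2.63  -1.635]
9 [-0.207, 0.057, -0.977, 0.0] x [ 0.141 -0.302  0.909] z [ 0.112 -0.204 -0.973] q [-1.623 -0.003  0.3    0.252  2.63  -1.633]
12 [-0.261, 0.064, -0.963, 0.0] x [ 0.133 -0.281  0.924] z [ 0.132 -0.255 -0.958] q [-1.71  -0.053  0.3    0.345  2.63  -1.628]
[-0.166 -0.094 -0.177  0.221  0.     0.057]
3 [-0.63
[... 873 characters left out ...]
   2.63  -1.62 ]
12 [-0.317, 0.059, -0.946, 0.0] x [ 0.133 -0.25   0.94 ] z [ 0.139 -0.315 -0.939] q [-1.783 -0.116  0.3    0.426  2.63  -1.616]
[-0.239 -0.156 -0.177  0.302  0.     0.068]
3 [-0.634, -0.049, -0.771, 0.0] x [ 0.14  -0.417  0.841] z [ 0.08  -0.052 -0.995] q [-1.579  0.189  0.3    0.156  2.596 -1.69 ]
6 [-0.678, -0.044, -0.734, 0.0] x [ 0.128 -0.461  0.832] z [ 0.1   -0.109 -0.989] q [-1.623  0.214  0.3    0.182  2.515 -1.714]
9 [-0.724, -0.04, -0.689, 0.0] x [ 0.119 -0.501  0.827] z [ 0.12  -0.172 -0.978] q [-1.654  0.235  0.3    0.207  2.432 -1.727]
12 [-0.772, -0.038, -0.635, 0.0] x [ 0.114 -0.538  0.826] z [ 0.139 -0.242 -0.96 ] q [-1.676  0.25   0.3    0.231  2.346 -1.734]
```

Call:
{"fn": "drive_tool", "kwargs": {
  "plan": [
    [[-0.325, 0.66, -0.372, 0], [-0.325, 0.66, -0.372, 0], [-0.325, 0.66, -0.372, 0], [-0.325, 0.66, -0.372, 0], [-0.325, 0.66, -0.372, 0], [-0.325, 0.66, -0.372, 0], [-0.325, 0.66, -0.372, 0], [-0.325, 0.66, -0.372, 0], [-0.325, 0.66, -0.372, 0]]
  ]
}}

```text
time_s: 6.48
eef_pos: [0.3021, 0.0817, 0.7512]
eef_rot: [0.02, 0.611, 0.791, 0.024]
wrist_force: [0.7, 1.3, 1.1]
opening: 1.003
grasp_force: 0.0
```

Call:
{"fn": "drive_tool", "kwargs": {
  "plan": [
    [[-0.449, -0.051, -0.177, 0], [-0.449, -0.051, -0.177, 0], [-0.449, -0.051, -0.177, 0], [-0.449, -0.051, -0.177, 0], [-0.449, -0.051, -0.177, 0], [-0.924, -0.616, -0.26, 0], [-0.924, -0.616, -0.26, 0], [-0.924, -0.616, -0.26, 0], [-0.924, -0.616, -0.26, 0], [-0.924, -0.616, -0.26, 0], [-0.924, -0.616, -0.26, 0], [-0.924, -0.616, -0.26, 0]]
  ]
}}

```text
time_s: 7.48
eef_pos: [0.1509, -0.3359, 0.8374]
eef_rot: [0.022, 0.611, 0.791, 0.023]
wrist_force: [0.2, -0.4, -0.6]
opening: 1.0
grasp_force: 0.0
```

Call:
{"fn": "drive_tool", "kwargs": {
  "plan": [
    [[0, -0.09, -0.99, 0], [0, -0.06, -0.99, 0]]
  ]
}}

```text
time_s: 7.65
eef_pos: [0.1438, -0.3392, 0.8469]
eef_rot: [0.033, 0.612, 0.79, 0.013]
wrist_force: [0.8, 1.5, 0.7]
opening: 0.997
grasp_force: 0.0
```

Call:
{"fn": "drive_tool", "kwargs": {
  "plan": [
    [[-0.05, 0.05, -0.99, 0], [-0.05, 0.05, -0.99, 0]]
  ]
}}

```text
time_s: 7.82
eef_pos: [0.148, -0.3336, 0.8612]
eef_rot: [0.048, 0.611, 0.79, -0.002]
wrist_force: [-0.5, 0.7, 0.2]
opening: 1.002
grasp_force: 0.0
```

Call:
{"fn": "drive_tool", "kwargs": {
  "plan": [
    [[-0.1, 0.05, -0.99, 0], [-0.1, 0.05, -0.99, 0]]
  ]
}}

```text
time_s: 7.98
eef_pos: [0.1512, -0.3324, 0.8725]
eef_rot: [0.062, 0.61, 0.79, -0.014]
wrist_force: [0.6, -0.1, 0.1]
opening: 0.997
grasp_force: 0.0
```

```bash
python3 ob.py
```

```text
7.9833 [-1.54495  0.04812  0.36194  0.15839  2.62647 -1.65873] [ 0.15122 -0.33245  0.87249] z [ 0.08024 -0.09717 -0.99203] x [-0.24839  0.96189 -0.11431]
```

```bash
python3 - <<'E'
from pl import *
q0=now()
for dx in(.06,.1,.14):
    print('dx',dx);q=goto(q0,fk(q0)[0]+[-dx,0.01,0.0],4)
    q=push(q,[0,0,1],2,9);print(fk(q)[1])
E
```

```text
dx 0.06
rows 4 [np.float64(0.061), np.float64(-0.138), np.float64(-0.014), np.float64(0.0)] -> [ 0.092 -0.323  0.87 ] z [ 0.08  -0.098 -0.992] q [-1.753 -0.031  0.452  0.199  2.63  -1.831]
3 [-0.182, 0.038, -0.983, 0.0] x [ 0.107 -0.324  0.903] z [ 0.084 -0.199 -0.976] q [-1.72   0.014  0.3    0.233  2.63  -1.757]
6 [-0.262, 0.028, -0.965, 0.0] x [ 0.102 -0.291  0.924] z [ 0.096 -0.27  -0.958] q [-1.811 -0.057  0.3    0.327  2.63  -1.754]
9 [-0.33, 0.022, -0.944, 0.0] x [ 0.098 -0.266  0.941] z [ 0.107 -0.335 -0.936] q [-1.949 -0.12   0.3    0.473  2.63  -1.745]
[[-0.226  0.968  0.107]
 [ 0.908  0.249 -0.335]
 [-0.351  0.021 -0.936]]
dx 0.1
rows 4 [np.float64(0.086), np.float64(-0.235), np.float64(-0.022), np.float64(0.0)] -> [ 0.052 -0.323  0.866] z [ 0.08  -0.099 -0.992] q [-1.895 -0.057  0.49   0.221  2.63  -1.953]
3 [-0.181, 0.029, -0.983, 0.0] x [ 0.07  -0.332  0.901] z [ 0.072 -0.201 -0.977] q [-1.843  0.005  0.316  0.255  2.63  -1.86 ]
6 [-0.263, 0.009, -0.965, 0.0] x [ 0.071 -0.303  0.924] z [ 0.076 -0.276 -0.958] q [-1.92  -0.053  0.3    0.345  2.63  -1.845]
9 [-0.331, -0.002, -0.944, 0.0] x [ 0.071 -0.277  0.941] z [ 0.081 -0.342 -0.936] q [-2.056 -0.116  0.3    0.492  2.63  -1.834]
[[-0.23   0.97   0.081]
 [ 0.907  0.244 -0.342]
 [-0.352 -0.005 -0.936]]
dx 0.14
rows 4 [np.float64(0.111), np.float64(-0.331), np.float64(-0.031), np.float64(0.0)] -> [ 0.013 -0.324  0.862] z [ 0.079 -0.101 -0.992] q [-2.03  -0.071  0.515  0.238  2.63  -2.073]
3 [-0.179, 0.02, -0.984, 0.0] x [ 0.032 -0.338  0.899] z [ 0.059 -0.202 -0.978] q [-1.968 -0.001  0.331  0.274  2.63  -1.966]
6 [-0.261, -0.009, -0.965, 0.0] x [ 0.038 -0.312  0.922] z [ 0.055 -0.279 -0.959] q [-2.032 -0.047  0.3    0.362  2.63  -1.941]
9 [-0.328, -0.026, -0.944, 0.0] x [ 0.041 -0.286  0.94 ] z [ 0.054 -0.346 -0.937] q [-2.164 -0.111  0.3    0.508  2.63  -1.926]
[[-0.234  0.971  0.054]
 [ 0.908  0.238 -0.346]
 [-0.349 -0.032 -0.937]]
```

Call:
{"fn": "drive_tool", "kwargs": {
  "plan": [
    [[0.086, -0.235, -0.022, 0], [0.086, -0.235, -0.022, 0], [0.086, -0.235, -0.022, 0], [0.086, -0.235, -0.022, 0]]
  ]
}}

```text
time_s: 8.32
eef_pos: [0.0497, -0.3248, 0.8639]
eef_rot: [0.061, 0.612, 0.788, -0.014]
wrist_force: [0.0, 0.5, 0.3]
opening: 0.998
grasp_force: 0.0
```

Call:
{"fn": "drive_tool", "kwargs": {
  "plan": [
    [[-0.12, 0.05, -0.99, 0], [-0.12, 0.05, -0.99, 0]]
  ]
}}

```text
time_s: 8.48
eef_pos: [0.0587, -0.3298, 0.8784]
eef_rot: [0.071, 0.611, 0.788, -0.031]
wrist_force: [0.0, 0.3, 1.0]
opening: 0.999
grasp_force: 0.0
```

Call:
{"fn": "drive_tool", "kwargs": {
  "plan": [
    [[-0.15, 0.04, -0.99, 0], [-0.15, 0.04, -0.99, 0]]
  ]
}}

```text
time_s: 8.65
eef_pos: [0.0653, -0.3337, 0.8902]
eef_rot: [0.081, 0.61, 0.787, -0.045]
wrist_force: [0.2, 0.6, 0.1]
opening: 1.0
grasp_force: 0.0
```

Call:
{"fn": "drive_tool", "kwargs": {
  "plan": [
    [[-0.18, 0.03, -0.98, 0], [-0.18, 0.03, -0.98, 0]]
  ]
}}

```text
time_s: 8.82
eef_pos: [0.0704, -0.336, 0.9009]
eef_rot: [0.091, 0.609, 0.786, -0.059]
wrist_force: [0.3, 0.6, -0.9]
opening: 1.0
grasp_force: 0.0
```

Call:
{"fn": "drive_tool", "kwargs": {
  "plan": [
    [[-0.21, 0.02, -0.98, 0], [-0.21, 0.02, -0.98, 0]]
  ]
}}

```text
time_s: 8.98
eef_pos: [0.0713, -0.3286, 0.9088]
eef_rot: [0.099, 0.609, 0.784, -0.068]
wrist_force: [-0.1, 0.2, -0.3]
opening: 1.0
grasp_force: 0.0
```

Call:
{"fn": "drive_tool", "kwargs": {
  "plan": [
    [[-0.24, 0.015, -0.97, 0], [-0.24, 0.015, -0.97, 0]]
  ]
}}

```text
time_s: 9.15
eef_pos: [0.0709, -0.3167, 0.9161]
eef_rot: [0.107, 0.609, 0.782, -0.078]
wrist_force: [0.2, -0.9, -0.2]
opening: 1.001
grasp_force: 0.0
```

Call:
{"fn": "drive_tool", "kwargs": {
  "plan": [
    [[-0.26, 0.01, -0.96, 0], [-0.26, 0.01, -0.96, 0]]
  ]
}}

```text
time_s: 9.32
eef_pos: [0.0706, -0.3062, 0.9226]
eef_rot: [0.115, 0.608, 0.781, -0.087]
wrist_force: [0.9, 0.2, -0.6]
opening: 0.999
grasp_force: 0.0
```

Call:
{"fn": "drive_tool", "kwargs": {
  "plan": [
    [[-0.29, 0.005, -0.955, 0], [-0.29, 0.005, -0.955, 0]]
  ]
}}

```text
time_s: 9.48
eef_pos: [0.0701, -0.297, 0.9285]
eef_rot: [0.123, 0.607, 0.779, -0.095]
wrist_force: [0.8, 1.0, 0.2]
opening: 0.999
grasp_force: 0.0
```

Call:
{"fn": "drive_tool", "kwargs": {
  "plan": [
    [[-0.31, 0, -0.95, 0], [-0.31, 0, -0.95, 0]]
  ]
}}

```text
time_s: 9.65
eef_pos: [0.0696, -0.2888, 0.9339]
eef_rot: [0.13, 0.607, 0.777, -0.103]
wrist_force: [-0.3, 0.3, -0.5]
opening: 1.0
grasp_force: 0.0
```

Call:
{"fn": "drive_tool", "kwargs": {
  "plan": [
    [[-0.33, 0, -0.945, 0], [-0.33, 0, -0.945, 0]]
  ]
}}

```text
time_s: 9.82
eef_pos: [0.0695, -0.2812, 0.939]
eef_rot: [0.137, 0.606, 0.776, -0.111]
wrist_force: [-0.2, 0.8, -0.1]
opening: 0.997
grasp_force: 0.0
```

```bash
python3 ob.py; cat > a.py <<'E'
from pl import *
q=now();
print(fk(q)[1])
for X,n in (([.2,-.3,.85],6),([.33,-.08,.8],7),([.33,.12,.7],6),([.5,.05,.3],12)): q=goto(q,X,n)
E
python3 a.py
```

```text
9.8167 [-2.03892 -0.10739  0.29834  0.46953  2.62622 -1.83676] [ 0.06952 -0.2812   0.93896] z [ 0.07881 -0.33835 -0.93771] x [-0.22846  0.90947 -0.34736]
[[-0.228  0.97   0.079]
 [ 0.909  0.242 -0.338]
 [-0.347 -0.006 -0.938]]
rows 6 [np.float64(-0.04), np.float64(0.306), np.float64(0.251), np.float64(0.0)] -> [ 0.2  -0.3   0.85] z [ 0.079 -0.338 -0.938] q [-1.303 -0.216  0.726 -0.018  2.277 -1.562]
rows 7 [np.float64(0.47), np.float64(0.449), np.float64(-0.044), np.float64(0.0)] -> [ 0.33 -0.08  0.8 ] z [ 0.079 -0.338 -0.938] q [-0.303 -0.222  0.871 -0.4    2.266 -0.841]
rows 6 [np.float64(0.541), np.float64(0.122), np.float64(0.066), np.float64(0.0)] -> [0.33 0.12 0.7 ] z [ 0.079 -0.338 -0.938] q [ 0.327 -0.211  1.102 -0.454  2.235 -0.204]
rows 12 [np.float64(0.091), np.float64(0.376), np.float64(1.03), np.float64(0.0)] -> [0.5  0.05 0.3 ] z [ 0.079 -0.338 -0.938] q [ 0.083 -0.028  1.731 -0.356  1.397 -0.107]
```

Call:
{"fn": "drive_tool", "kwargs": {
  "plan": [
    [[-0.04, 0.306, 0.251, 0], [-0.04, 0.306, 0.251, 0], [-0.04, 0.306, 0.251, 0], [-0.04, 0.306, 0.251, 0], [-0.04, 0.306, 0.251, 0], [0.43, 0.755, 0.207, 0], [0.43, 0.755, 0.207, 0], [0.43, 0.755, 0.207, 0], [0.43, 0.755, 0.207, 0], [0.43, 0.755, 0.207, 0], [0.43, 0.755, 0.207, 0], [0.43, 0.755, 0.207, 0]]
  ]
}}

```text
time_s: 10.82
eef_pos: [0.3301, -0.0778, 0.7993]
eef_rot: [0.137, 0.605, 0.777, -0.111]
wrist_force: [0.4, -1.4, 1.1]
opening: 0.999
grasp_force: 0.0
```

Call:
{"fn": "drive_tool", "kwargs": {
  "plan": [
    [[0.541, 0.122, 0.066, 0], [0.541, 0.122, 0.066, 0], [0.541, 0.122, 0.066, 0], [0.541, 0.122, 0.066, 0], [0.541, 0.122, 0.066, 0], [0.541, 0.122, 0.066, 0], [0.541, 0.122, 0.066, 0]]
  ]
}}

```text
time_s: 11.4
eef_pos: [0.3295, 0.1224, 0.6972]
eef_rot: [0.136, 0.603, 0.778, -0.112]
wrist_force: [0.5, -0.6, 0.1]
opening: 1.003
grasp_force: 0.0
```

Call:
{"fn": "drive_tool", "kwargs": {
  "plan": [
    [[0.085, 0.36, 0.97, 0], [0.085, 0.36, 0.97, 0], [0.085, 0.36, 0.97, 0], [0.085, 0.36, 0.97, 0], [0.085, 0.36, 0.97, 0], [0.085, 0.36, 0.97, 0], [0.085, 0.36, 0.97, 0], [0.085, 0.36, 0.97, 0], [0.085, 0.36, 0.97, 0], [0.085, 0.36, 0.97, 0], [0.085, 0.36, 0.97, 0], [0.085, 0.36, 0.97, 0]]
  ]
}}

```text
time_s: 12.4
eef_pos: [0.4917, 0.0531, 0.3219]
eef_rot: [0.136, 0.606, 0.776, -0.112]
wrist_force: [-1.1, -0.0, 0.3]
opening: 0.999
grasp_force: 0.0
```

```bash
python3 ob.py; python3 -c "
from pl import *
q=now();goto(q,[.522,-.021,.178],6)"
```

```text
12.4 [ 0.09149 -0.05579  1.71378 -0.3546   1.44565 -0.11602] [0.49169 0.05308 0.32188] z [ 0.07461 -0.3391  -0.93779] x [-0.22967  0.90929 -0.34707]
rows 6 [np.float64(-0.061), np.float64(0.032), np.float64(0.406), np.float64(0.0)] -> [ 0.522 -0.021  0.178] z [ 0.075 -0.339 -0.938] q [-0.062  0.107  1.848 -0.381  1.115 -0.151]
```

Call:
{"fn": "drive_tool", "kwargs": {
  "plan": [
    [[-0.061, 0.032, 0.406, 0], [-0.061, 0.032, 0.406, 0], [-0.061, 0.032, 0.406, 0], [-0.061, 0.032, 0.406, 0], [-0.061, 0.032, 0.406, 0], [-0.061, 0.032, 0.406, 0]]
  ]
}}

```text
time_s: 12.9
eef_pos: [0.5236, -0.0201, 0.1807]
eef_rot: [0.137, 0.606, 0.776, -0.111]
wrist_force: [0.3, -0.2, 1.4]
opening: 1.003
grasp_force: 0.0
```

```bash
cat > look.py <<'E'
from pl import *
o=ctrl.get_obs();C=cam('wrist',o);p,d=ctrl.camera('wrist');T=cam('top');pt,dt=ctrl.camera('top')
ps,ds=ctrl.camera('side')
P=cloud(d,C)
cv2.imwrite('pics/w1.png',p[...,::-1])
for nm,pic,PP in(('wrist',p,P),('top',pt,cloud(dt,T)),('side',ps,cloud(ds,cam('side')))):
    hsv=cv2.cvtColor(np.ascontiguousarray(pic),cv2.COLOR_RGB2HSV)
    near=(np.nan_to_num(PP[...,2])>.044)&(np.nan_to_num(PP[...,2])<.08)&(abs(PP[...,0]-.52)<.06)&(abs(PP[...,1]+.015)<.09)&(hsv[...,1]>60)&(hsv[...,0]>60)&(hsv[...,0]<110)
    n,l,s,c=cv2.connectedComponentsWithStats(near.astype(np.uint8))
    for i in range(1,n):
        if s[i,4]<60: continue
        w=PP[l==i];zt=np.percentile(w[:,2],90);t=w[w[:,2]>zt-.004]
        A=np.c_[2*w[:,:2],np.ones(len(w))];print(nm,c[i].round(),s[i,4],'hue',np.median(hsv[...,0][l==i]),'ztop',zt,'mean',t.mean(0),'mid',(t.min(0)+t.max(0))/2,np.ptp(t,0),cv2.minEnclosingCircle((t[:,:2]*1000).astype(np.float32)))
E
python3 look.py
```

```text
wrist [318.  78.] 1667 hue 91.0 ztop 0.06223751642960438 mean [0.509 0.035 0.061] mid [0.51  0.034 0.061] [0.033 0.032 0.006] ((509.6349182128906, 33.687225341796875), 16.347293853759766)
wrist [318. 139.] 1246 hue 92.0 ztop 0.062250983173328986 mean [ 0.522 -0.013  0.061] mid [ 0.522 -0.014  0.061] [0.033 0.032 0.005] ((522.0477905273438, -14.766677856445312), 16.512195587158203)
wrist [318. 187.] 902 hue 77.0 ztop 0.06225489149236364 mean [ 0.534 -0.061  0.061] mid [ 0.534 -0.062  0.061] [0.032 0.03  0.005] ((534.2968139648438, -61.95714569091797), 16.195201873779297)
top [360. 214.] 181 hue 77.0 ztop 0.0639835880765971 mean [ 0.532 -0.065  0.062] mid [ 0.533 -0.064  0.063] [0.031 0.031 0.007] ((532.9697265625, -64.88480377197266), 15.939103126525879)
side [345. 202.] 136 hue 77.0 ztop 0.06312422652679456 mean [ 0.533 -0.062  0.062] mid [ 0.534 -0.064  0.062] [0.03  0.031 0.006] ((532.88232421875, -63.84398651123047), 16.3784122467041)
side [338. 215.] 152 hue 92.0 ztop 0.06285874065491448 mean [ 0.52  -0.013  0.062] mid [ 0.52  -0.014  0.062] [0.028 0.029 0.005] ((520.7274169921875, -13.616791725158691), 15.70424747467041)
side [331. 228.] 171 hue 91.0 ztop 0.06291835623709296 mean [0.508 0.035 0.062] mid [0.508 0.035 0.062] [0.031 0.028 0.005] ((507.7844543457031, 33.81879806518555), 15.720464706420898)
```

View pics/w1.png

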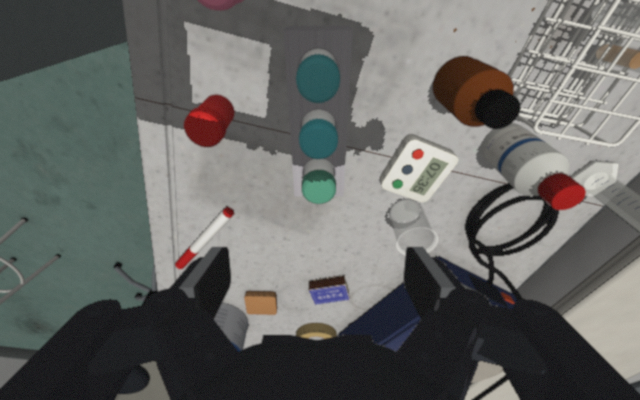

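```bash
python3 ob.py; python3 -c "
from pl import *
q=now();goto(q,[.5357,-.0706,.0344],6)"
```

```text
13.05 [-0.05828  0.10073  1.84276 -0.37876  1.11595 -0.15004] [ 0.52547 -0.01877  0.18349] z [ 0.08572 -0.33774 -0.93733] x [-0.22784  0.90922 -0.34844]
rows 6 [np.float64(0.006), np.float64(-0.007), np.float64(0.395), np.float64(0.0)] -> [ 0.536 -0.07   0.034] z [ 0.086 -0.338 -0.937] q [-0.161  0.352  1.902 -0.464  0.796 -0.094]
```

Call:
{"fn": "drive_tool", "kwargs": {
  "plan": [
    [[0, 0, 0, 0], [0, 0, 0, 0], [0, 0, 0, 0]]
  ]
}}

```text
time_s: 13.3
eef_pos: [0.524, -0.0187, 0.1811]
eef_rot: [0.138, 0.605, 0.776, -0.109]
wrist_force: [-1.4, -0.6, -0.7]
opening: 1.003
grasp_force: 0.0
```

```bash
python3 ob.py; python3 -c "
from pl import *
q=now();goto(q,[.5357,-.0706,.0344],6)"
```

```text
13.3 [-0.05854  0.10264  1.84562 -0.37856  1.11475 -0.14989] [ 0.52397 -0.0187   0.18112] z [ 0.08234 -0.33721 -0.93782] x [-0.22902  0.90943 -0.34711]
rows 6 [np.float64(0.002), np.float64(-0.003), np.float64(0.39), np.float64(0.0)] -> [ 0.535 -0.071  0.034] z [ 0.082 -0.337 -0.938] q [-0.161  0.353  1.901 -0.462  0.8   -0.097]
```

Call:
{"fn": "drive_tool", "kwargs": {
  "plan": [
    [[0.002, -0.003, 0.1, 0], [0.002, -0.003, 0.2, 0], [0.002, -0.003, 0.28, 0], [0.002, -0.003, 0.34, 0], [0.002, -0.003, 0.38, 0], [0.002, -0.003, 0.39, 0], [0.002, -0.003, 0.39, 0], [0.002, -0.003, 0.39, 0]]
  ]
}}

```text
time_s: 13.97
eef_pos: [0.5351, -0.0712, 0.034]
eef_rot: [0.138, 0.605, 0.776, -0.11]
wrist_force: [-0.2, 0.3, -0.5]
opening: 1.003
grasp_force: 0.0
```

```bash
python3 ob.py; python3 -c "
from h import *
o=ctrl.get_obs();C=cam('wrist',o);p,d=ctrl.camera('wrist');cv2.imwrite('pics/w2.png',p[...,::-1]);print(o['wrist_force'])"
```

```text
13.9667 [-0.16154  0.35428  1.90037 -0.46206  0.8003  -0.09677] [ 0.53508 -0.0712   0.03395] z [ 0.08088 -0.33728 -0.93792] x [-0.22881  0.90959 -0.34683]
[-0.24865241  0.32157925 -0.46309983]
```

View pics/w2.png

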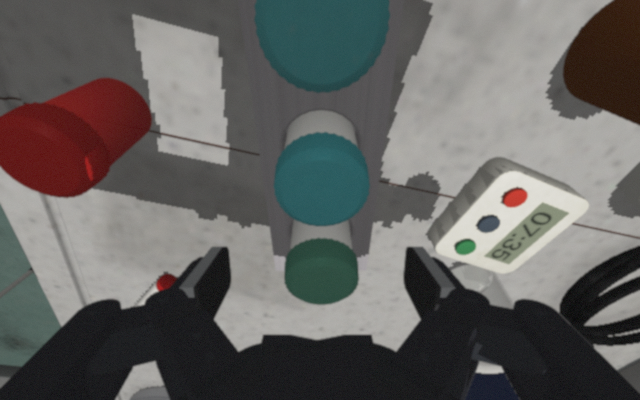

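Call:
{"fn": "drive_tool", "kwargs": {
  "plan": [
    [[0, 0, 0, 0], [0, 0, 0, 0], [0, 0, 0, 0], [0, 0, 0, 0], [0, 0, 0, 0], [0, 0, 0, 0], [0, 0, 0, 0], [0, 0, 0, 0]]
  ],
  "jaw": 1
}}

```text
time_s: 14.68
eef_pos: [0.5349, -0.0715, 0.0338]
eef_rot: [0.138, 0.606, 0.776, -0.11]
wrist_force: [-1.2, 0.7, 5.3]
opening: 0.389
grasp_force: 59.0
```

```bash
python3 ob.py; cat > b.py <<'E'
from pl import *
q=now();x,R=fk(q)
q=goto(q,x+[0,0.0,.05],3)
q=goto(q,x+[-.03,.06,.15],4)
q=goto(q,[.46,.12,.4],7)
q=goto(q,[.3,.2,.75],10)
# azimuth ~105deg: left side
for X in([.1,.3,.82],[-.12,.33,.85]): q=goto(q,X,7)
a=q
q=push(q,[0,0,1],2,27);
E
python3 b.py
```

```text
14.6833 [-0.16201  0.3545   1.90071 -0.46259  0.79989 -0.09659] [ 0.53491 -0.07149  0.03375] z [ 0.08066 -0.33753 -0.93785] x [-0.22872  0.90955 -0.34701]
rows 3 [np.float64(-0.043), np.float64(0.0), np.float64(-0.117), np.float64(0.0)] -> [ 0.535 -0.071  0.084] z [ 0.081 -0.338 -0.938] q [-0.162  0.263  1.889 -0.423  0.893 -0.155]
rows 4 [np.float64(0.066), np.float64(-0.038), np.float64(-0.291), np.float64(0.0)] -> [ 0.505 -0.011  0.184] z [ 0.081 -0.338 -0.938] q [-0.046  0.061  1.884 -0.379  1.123 -0.138]
rows 7 [np.float64(0.137), np.float64(-0.031), np.float64(-0.627), np.float64(0.0)] -> [0.46 0.12 0.4 ] z [ 0.081 -0.338 -0.938] q [ 0.24  -0.098  1.601 -0.355  1.636 -0.029]
rows 10 [np.float64(-0.031), np.float64(-0.343), np.float64(-0.921), np.float64(0.0)] -> [0.3  0.2  0.75] z [ 0.081 -0.338 -0.938] q [ 0.553 -0.074  0.87  -0.506  2.394 -0.06 ]
rows 7 [np.float64(0.281), np.float64(-0.425), np.float64(-0.289), np.float64(0.0)] -> [0.112 0.294 0.785] z [ 0.091 -0.33  -0.94 ] q [ 1.073 -0.024  0.736 -0.506  2.63   0.406]
rows 7 [np.float64(0.158), np.float64(-0.539), np.float
[... 547 characters left out ...]
.916] z [ 0.314  0.002 -0.95 ] q [ 1.168 -0.004  0.3   -0.629  2.63   0.292]
15 [-0.078, 0.328, -0.941, 0.0] x [0.088 0.206 0.935] z [ 0.347  0.03  -0.937] q [ 1.049 -0.081  0.3   -0.625  2.63   0.162]
18 [-0.065, 0.367, -0.928, 0.0] x [0.095 0.166 0.949] z [ 0.382  0.053 -0.923] q [ 0.859 -0.151  0.3   -0.54   2.625  0.039]
21 [-0.056, 0.408, -0.911, 0.0] x [0.101 0.138 0.959] z [ 0.421  0.072 -0.904] q [ 0.478 -0.227  0.3   -0.269  2.63  -0.088]
24 [-0.06, 0.454, -0.889, 0.0] x [0.103 0.134 0.967] z [ 0.466  0.081 -0.881] q [ 0.397 -0.253  0.3   -0.208  2.603 -0.11 ]
27 [-0.065, 0.501, -0.863, 0.0] x [0.105 0.131 0.976] z [ 0.513  0.09  -0.853] q [ 0.522 -0.253  0.3   -0.323  2.549 -0.1  ]
```

```bash
cat > opt.py <<'E'
from pl import *
from multiprocessing import Pool
import pickle
Rg=fk(now())[1]
def v(R): return (R@Rg.T)[:,2]
SEED=[[0,0,1.,0,2.1,0],[0,0,.7,-.4,2.3,0],[0,0,.7,.4,2.3,0]]
def run(a):
    R,r,az,z,el,N,mode=a
    X=np.array([r*np.cos(az),r*np.sin(az),z]);best=None
    for s in SEED:
        s=np.array(s);s[0]=az-.3;q,e=ik(s,X,R,1)
        if best is None or e<best[1]: best=(q,e)
    q,e=best
    if e>.03: return None
    d=np.array([np.cos(el)*np.cos(az),np.cos(el)*np.sin(az),np.sin(el)]);tr=[];n=2
    for c in range(N):
        q=call(q,[[float(np.clip(t,-1,1)) for t in sc(fk(q)[1],d*.4)]]*n,.6);w=v(fk(q)[1]);tr.append((np.degrees(np.arccos(w[2])),w,q,fk(q)[0]))
        if mode=='tilt' and tr[-1][0]>43.5: break
        if mode=='back' and c>2 and tr[-1][0]>tr[-2][0]+.3: break
    return a,tr
if __name__=='__main__':
    J=[(Rg,r,az,z,el,30,'tilt') for r in(.4,.6) for az in(-1.7,-1.3,.4,.9,1.4,1.9,2.4) for z in(.6,.8) for el in(.4,1.2)]
    with Pool(4) as P: out=[o for o in P.map(run,J,chunksize=1) if o]
    out=[o for o in out if o[1][-1][0]>42];out.sort(key=lambda o:len(o[1]));pickle.dump(out,open('tilt.pkl','wb'))
    for o in out[:16]: print(o[0][1:5],len(o[1]),o[1][-1][0].round(1),o[1][-1][1],'q',o[1][-1][2],'x',o[1][-1][3])
E
time OMP_NUM_THREADS=1 timeout 400 python3 opt.py
```

```text
(0.6, -1.3, 0.8, 1.2) 24 43.9 [-0.179  0.67   0.721] q [-1.659  0.086  0.3    0.308  1.655 -1.694] x [ 0.162 -0.597  1.056]
(0.6, -1.7, 0.8, 0.4) 25 44.7 [0.08  0.698 0.711] q [-1.842  0.863  0.3    0.298  0.888 -2.083] x [-0.116 -1.127  0.586]
(0.6, -1.7, 0.8, 1.2) 25 45.4 [0.024 0.712 0.702] q [-2.094  0.086  0.3    0.511  1.667 -1.942] x [-0.04  -0.617  1.062]
(0.6, -1.3, 0.8, 0.4) 25 44.8 [-0.187  0.679  0.71 ] q [-1.439  0.864  0.3    0.154  0.85  -1.719] x [ 0.301 -1.096  0.589]
(0.6, -1.7, 0.6, 0.4) 26 43.8 [0.086 0.687 0.721] q [-1.84   0.893  0.3    0.29   0.872 -2.089] x [-0.119 -1.137  0.557]
(0.6, -1.7, 0.6, 1.2) 26 43.9 [0.029 0.693 0.72 ] q [-2.079  0.102  0.3    0.489  1.676 -1.948] x [-0.044 -0.626  1.049]
(0.6, -1.3, 0.6, 0.4) 26 43.8 [-0.185  0.667  0.721] q [-1.437  0.894  0.3    0.153  0.838 -1.72 ] x [ 0.304 -1.105  0.559]
(0.6, -1.3, 0.6, 1.2) 26 44.2 [-0.181  0.674  0.716] q [-1.645  0.102  0.3    0.296  1.632 -1.693] x [ 0.166 -0.611  1.052]
(0.4, -1.7, 0.8, 0.4) 27 44.6 [0.076 0.698 0.712] q [-1.843  0.849  0.3    0.3    0.904 -2.08 ] x [-0.114 -1.121  0.598]
[... 997 characters left out ...]
append((np.degrees(np.arccos(w[2])),w,q,fk(q)[0]))
opt.py:17: RuntimeWarning: invalid value encountered in arccos
  q=call(q,[[float(np.clip(t,-1,1)) for t in sc(fk(q)[1],d*.4)]]*n,.6);w=v(fk(q)[1]);tr.append((np.degrees(np.arccos(w[2])),w,q,fk(q)[0]))
opt.py:17: RuntimeWarning: invalid value encountered in arccos
  q=call(q,[[float(np.clip(t,-1,1)) for t in sc(fk(q)[1],d*.4)]]*n,.6);w=v(fk(q)[1]);tr.append((np.degrees(np.arccos(w[2])),w,q,fk(q)[0]))
opt.py:17: RuntimeWarning: invalid value encountered in arccos
  q=call(q,[[float(np.clip(t,-1,1)) for t in sc(fk(q)[1],d*.4)]]*n,.6);w=v(fk(q)[1]);tr.append((np.degrees(np.arccos(w[2])),w,q,fk(q)[0]))

real	0m23.420s
user	1m28.566s
sys	0m0.170s
```

```bash
cat > opt2.py <<'E'
from opt import *
import warnings;warnings.simplefilter('ignore')
if __name__=='__main__':
    with Pool(4) as P:
        out=[o for o in P.map(run,[(Rg,r,az,.65,el,32,'tilt') for r in(.6,) for az in(.9,1.15,1.4) for el in(.4,.7,.95)],chunksize=1) if o]
        J=[]
        for o in out:
            t=o[1][-1];print(o[0][1:5],len(o[1]),t[0],t[1],'x',t[3])
            if t[0]>42:
                a=np.arctan2(t[1][1],t[1][0])
                for da in(-.2,.1,.4): J.append((fk(t[2])[1],.45,a+np.pi+da if a+np.pi+da<np.pi else a-np.pi+da,.75,1.15,32,'back'))
        # push azimuth for return is along v horizontal reversed tip => same az as v
        J=[(j[0],j[1],(j[2]+np.pi+np.pi)%(2*np.pi)-np.pi)+j[3:] for j in J]
        b=[o for o in P.map(run,J,chunksize=1) if o]
    for o in b:
        k=min(range(len(o[1])),key=lambda i:o[1][i][0] if o[1][i][0]==o[1][i][0] else 0);t=o[1][k]
        print('back',np.round(o[0][1:5],2),'from',v(o[0][0]),k+1,t[0],t[1],'x',t[3],'q',t[2])
E
time OMP_NUM_THREADS=1 timeout 400 python3 opt2.py
```

```text
(0.6, 0.9, 0.65, 0.4) 27 45.30784341194109 [-0.451 -0.55   0.703] x [0.709 0.749 0.489]
(0.6, 0.9, 0.65, 0.7) 28 44.42451888634207 [-0.495 -0.495  0.714] x [0.619 0.614 0.717]
(0.6, 0.9, 0.65, 0.95) 31 44.81367527910129 [-0.555 -0.434  0.709] x [0.522 0.464 0.874]
(0.6, 1.15, 0.65, 0.4) 27 44.92997402516533 [-0.297 -0.641  0.708] x [0.476 0.885 0.473]
(0.6, 1.15, 0.65, 0.7) 29 44.72862238824897 [-0.347 -0.612  0.71 ] x [0.423 0.737 0.7  ]
(0.6, 1.15, 0.65, 0.95) 32 43.31275316884059 [-0.405 -0.554  0.728] x [0.362 0.56  0.849]
(0.6, 1.4, 0.65, 0.4) 27 44.700000698376755 [-0.126 -0.692  0.711] x [0.215 0.96  0.461]
(0.6, 1.4, 0.65, 0.7) 30 45.39100529325181 [-0.166 -0.692  0.702] x [0.199 0.809 0.685]
(0.6, 1.4, 0.65, 0.95) 32 40.42758289426757 [-0.208 -0.614  0.761] x [0.176 0.608 0.822]
real	0m9.248s
user	0m26.652s
sys	0m0.246s
```

```bash
cat > opt3.py <<'E'
from opt import *
import warnings;warnings.simplefilter('ignore')
if __name__=='__main__':
    o=run((Rg,.6,.9,.65,.7,32,'tilt'));t=o[1][-1];Rt=fk(t[2])[1];a=np.arctan2(t[1][1],t[1][0]);print(t[0],t[1],t[2],'a',a,'len',len(o[1]));np.save('rt.npy',Rt)
    J=[(Rt,r,a+da,z,el,34,'back') for da in(-.3,0,.3) for r,z in((.4,.55),(.5,.6)) for el in(.5,.9,1.2)]
    with Pool(4) as P: b=P.map(run,J,chunksize=1)
    for o in b:
        if not o: continue
        k=min(range(len(o[1])),key=lambda i:o[1][i][0] if o[1][i][0]==o[1][i][0] else 0);t=o[1][k]
        print(np.round(o[0][1:5],2),k+1,t[0],t[1],'x',t[3],'q',t[2])
E
OMP_NUM_THREADS=1 timeout 400 python3 opt3.py
```

```text
44.42451888634207 [-0.495 -0.495  0.714] [ 0.764  0.566  0.3   -0.328  1.594  0.258] a -2.356744170938864 len 28
[ 0.4  -2.66  0.55  0.5 ] 31 11.32226375504295 [ 0.106 -0.165  0.981] x [-0.713 -0.389  0.5  ] q [-2.853  0.751  0.3    0.185  2.063  3.12 ]
[ 0.4  -2.66  0.55  0.9 ] 32 12.850717569216343 [ 0.102 -0.198  0.975] x [-0.511 -0.273  0.747] q [-2.93   0.386  0.3    0.208  2.446  3.12 ]
[ 0.4  -2.66  0.55  1.2 ] 28 18.697582424485883 [ 0.165 -0.275  0.947] x [-0.373 -0.199  0.846] q [-2.968  0.174  0.3    0.086  2.618  3.007]
[ 0.4  -2.36  0.55  0.5 ] 28 19.42533557737341 [-0.297  0.149  0.943] x [-0.487 -0.688  0.548] q [-2.555  0.76   0.3    0.695  1.999 -2.401]
[ 0.4  -2.36  0.55  0.9 ] 22 25.973444002052016 [-0.438  0.003  0.899] x [-0.3   -0.502  0.779] q [-2.628  0.437  0.3    1.014  2.456 -2.057]
[ 0.4  -2.36  0.55  1.2 ] 15 26.843501689046825 [-0.437 -0.114  0.892] x [-0.207 -0.425  0.839] q [-2.613  0.313  0.3    1.163  2.624 -1.865]
[ 0.5  -2.36  0.6   0.5 ] 27 19.881107610800665 [-0.307  0.147  0.94 ] x [-0.485 -0.687  0.548] q [-2.555  0.761  0.3    0.702  2.005 -2.
[... 435 characters left out ...]
  -2.06  0.55  0.9 ] 11 39.004159473733196 [-0.572 -0.262  0.777] x [-0.157 -0.553  0.763] q [-2.367  0.497  0.3    1.168  2.535 -1.716]
[ 0.4  -2.06  0.55  1.2 ] 7 39.151133416120295 [-0.541 -0.325  0.775] x [-0.127 -0.501  0.797] q [-2.363  0.431  0.3    1.248  2.626 -1.614]
[ 0.5  -2.06  0.6   0.5 ] 19 34.950305398920186 [-0.573 -0.013  0.82 ] x [-0.233 -0.771  0.589] q [-2.292  0.748  0.3    0.902  2.099 -2.009]
[ 0.5  -2.06  0.6   0.9 ] 11 38.95587062883342 [-0.582 -0.238  0.778] x [-0.159 -0.561  0.763] q [-2.37   0.5    0.3    1.169  2.51  -1.719]
[ 0.5  -2.06  0.6   1.2 ] 7 39.40024852237314 [-0.554 -0.31   0.773] x [-0.138 -0.498  0.799] q [-2.388  0.433  0.3    1.268  2.623 -1.615]
```

```bash
cat > opt4.py <<'E'
from opt import *
import warnings;warnings.simplefilter('ignore')
if __name__=='__main__':
    with Pool(4) as P:
        T=[o for o in P.map(run,[(Rg,.6,az,.6,el,32,'tilt') for az in(1.65,1.9) for el in(.4,.7)],chunksize=1)]
        J=[];K=[]
        for o in T:
            t=o[1][-1];Rt=fk(t[2])[1];a=np.arctan2(t[1][1],t[1][0]);print(o[0][1:5],len(o[1]),t[0],t[1],'q',t[2],'x',t[3])
            for da in(-.25,0):
                for r,z in((.4,.6),(.5,.6)):
                    for el in(.5,.8,1.1): J.append((Rt,r,a+da,z,el,32,'back'));K.append(o[0][2:5])
        b=P.map(run,J,chunksize=1)
    for o,k in zip(b,K):
        if not o: continue
        n=min(range(len(o[1])),key=lambda i:o[1][i][0] if o[1][i][0]==o[1][i][0] else 0);t=o[1][n]
        if t[0]<9: print(k,'|',np.round(o[0][1:5],2),n+1,t[0].round(1),t[1],'x',t[3],'q',t[2])
E
time OMP_NUM_THREADS=1 timeout 400 python3 opt4.py
```

```text
(0.6, 1.65, 0.6, 0.4) 27 45.218916503663415 [ 0.055 -0.708  0.704] q [ 1.515  0.847  0.3   -0.016  1.547  1.238] x [-0.058  0.975  0.45 ]
(0.6, 1.65, 0.6, 0.7) 29 43.52839364840758 [ 0.038 -0.688  0.725] q [ 1.487  0.555  0.3   -0.028  1.865  1.199] x [-0.041  0.812  0.668]
(0.6, 1.9, 0.6, 0.4) 27 45.20562849572032 [ 0.23  -0.671  0.705] q [1.756 0.846 0.3   0.106 1.568 1.55 ] x [-0.326  0.919  0.449]
(0.6, 1.9, 0.6, 0.7) 30 45.36863981281674 [ 0.24  -0.67   0.703] q [1.722 0.555 0.3   0.138 1.859 1.562] x [-0.279  0.772  0.671]
(1.65, 0.6, 0.4) | [ 0.4  -1.49  0.6   0.5 ] 30 3.2 [-0.053 -0.018  0.998] x [ 0.095 -0.89   0.526] q [-1.652  0.738  0.3    0.161  1.783 -1.831]
(1.65, 0.6, 0.4) | [ 0.4  -1.49  0.6   0.8 ] 32 3.0 [-0.043 -0.029  0.999] x [ 0.079 -0.713  0.726] q [-1.699  0.45   0.3    0.189  2.084 -1.828]
(1.65, 0.6, 0.4) | [ 0.4  -1.49  0.6   1.1 ] 32 5.0 [ 0.029 -0.082  0.996] x [ 0.046 -0.484  0.857] q [-1.801  0.173  0.3    0.179  2.42  -1.921]
(1.65, 0.6, 0.4) | [ 0.5  -1.49  0.6   0.5 ] 30 3.6 [-0.062  0.002  0.998] x [ 0.098 -0.9    0.523] q [-1.652  0.745  0.3    0.
[... 1531 characters left out ...]
 0.028 0.999] x [ 0.275 -0.865  0.523] q [-1.383  0.745  0.3   -0.029  1.723 -1.651]
(1.9, 0.6, 0.4) | [ 0.5  -1.24  0.6   0.8 ] 32 7.2 [ 0.115 -0.051  0.992] x [ 0.199 -0.672  0.72 ] q [-1.418  0.452  0.3   -0.083  2.102 -1.736]
(1.9, 0.6, 0.7) | [ 0.4  -1.23  0.6   0.5 ] 31 4.3 [0.071 0.026 0.997] x [ 0.278 -0.858  0.527] q [-1.369  0.74   0.3   -0.057  1.736 -1.655]
(1.9, 0.6, 0.7) | [ 0.5  -1.23  0.6   0.5 ] 31 3.4 [0.052 0.026 0.998] x [ 0.283 -0.861  0.523] q [-1.369  0.745  0.3   -0.04   1.726 -1.644]
(1.9, 0.6, 0.7) | [ 0.5  -1.23  0.6   0.8 ] 32 7.9 [ 0.127 -0.051  0.991] x [ 0.205 -0.669  0.72 ] q [-1.403  0.452  0.3   -0.101  2.105 -1.735]
real	0m32.695s
user	2m0.235s
sys	0m0.362s
```

```bash
cat > c.py <<'E'
from opt import *
q=now();x,R=fk(q);x0=x
def rel(q,Xs):
    x,R=fk(q);rows=[]
    p=x
    for X in Xs:
        n=int(np.ceil(np.linalg.norm(np.array(X)-p)/.0415));rows+=[sc(R,np.array(X)-x)]*n;p=np.array(X)
    print(len(rows),[(n,[float(t) for t in r]) for r,n in dict((tuple(r),rows.count(r)) for r in rows).items()])
    for i in range(0,len(rows),1): pass
    q=call(q,rows);print('  ->',fk(q)[0],tz(q),q);return q
q=rel(q,[x+[0,0,.06],x+[-.02,.05,.15],[.47,.1,.33]])
q=rel(q,[[.3,.22,.55],[.18,.3,.6]])
q=rel(q,[[-.07,.33,.6],[-.1,.45,.58]])
d=np.array([np.cos(.6)*np.cos(1.7),np.cos(.6)*np.sin(1.7),np.sin(.6)])
for c in range(34):
    r=[float(np.clip(t,-1,1)) for t in sc(fk(q)[1],d*.4)];q=call(q,[r]*2,.6);w=v(fk(q)[1])
    print(c,np.round(r[:3],2),np.degrees(np.arccos(w[2])).round(1),w[:2],fk(q)[0] if c%5==0 else '')
    if w[2]<np.cos(np.radians(43.5)): break
E
OMP_NUM_THREADS=1 python3 c.py
```

```text
10 [(2, [-0.052, -0.001, -0.141, 0.0]), (3, [-0.005, -0.02, -0.398, 0.0]), (5, [0.169, -0.057, -0.852, 0.0])]
  -> [0.47 0.1  0.33] [ 0.081 -0.338 -0.938] [ 0.194 -0.072  1.713 -0.355  1.491 -0.025]
12 [(8, [0.179, -0.341, -0.652, 0.0]), (4, [0.386, -0.584, -0.861, 0.0])]
  -> [0.18 0.3  0.6 ] [ 0.081 -0.338 -0.938] [ 0.935 -0.18   1.285 -0.346  2.241  0.501]
11 [(7, [0.212, -0.588, -0.075, 0.0]), (4, [0.519, -0.588, -0.136, 0.0])]
  -> [-0.1   0.45  0.58] [ 0.081 -0.338 -0.938] [ 1.585  0.125  1.027 -0.105  2.334  1.28 ]
0 [ 0.57  0.09 -0.81] 0.0 [-0.  0.] [-0.108  0.515  0.625]
1 [ 0.57  0.09 -0.81] 0.2 [ 0.001 -0.004] 
2 [ 0.58  0.09 -0.81] 1.2 [ 0.004 -0.021] 
3 [ 0.59  0.1  -0.8 ] 2.2 [ 0.007 -0.039] 
4 [ 0.6   0.1  -0.79] 3.3 [ 0.01  -0.057] 
5 [ 0.62  0.1  -0.78] 4.4 [ 0.013 -0.076] [-0.105  0.606  0.634]
6 [ 0.63  0.1  -0.77] 5.6 [ 0.016 -0.096] 
7 [ 0.65  0.1  -0.75] 6.8 [ 0.019 -0.117] 
8 [ 0.66  0.1  -0.74] 8.1 [ 0.022 -0.138] 
9 [ 0.68  0.1  -0.72] 9.3 [ 0.025 -0.16 ] 
10 [ 0.7   0.1  -0.71] 10.7 [ 0.029 -0.183] [-0.099  0.654  0.612]
11 [ 0.71  0.11 -0.69] 12.1 [ 0.032 -
[... 246 characters left out ...]
-0.331] 
17 [ 0.81  0.12 -0.57] 21.1 [ 0.052 -0.357] 
18 [ 0.83  0.12 -0.55] 22.8 [ 0.056 -0.383] 
19 [ 0.84  0.12 -0.53] 24.4 [ 0.06 -0.41] 
20 [ 0.86  0.12 -0.5 ] 26.2 [ 0.063 -0.436] [-0.099  0.754  0.594]
21 [ 0.87  0.13 -0.48] 27.9 [ 0.067 -0.463] 
22 [ 0.88  0.13 -0.45] 29.7 [ 0.07 -0.49] 
23 [ 0.9   0.13 -0.42] 31.5 [ 0.074 -0.517] 
24 [ 0.91  0.13 -0.39] 33.3 [ 0.078 -0.544] 
25 [ 0.92  0.13 -0.36] 35.2 [ 0.081 -0.57 ] [-0.102  0.809  0.596]
26 [ 0.93  0.14 -0.33] 37.0 [ 0.085 -0.596] 
27 [ 0.94  0.14 -0.3 ] 39.0 [ 0.089 -0.622] 
28 [ 0.95  0.14 -0.27] 40.9 [ 0.092 -0.648] 
29 [ 0.96  0.14 -0.24] 42.8 [ 0.096 -0.673] 
30 [ 0.97  0.14 -0.2 ] 44.8 [ 0.099 -0.697] [-0.107  0.867  0.605]
```

Call:
{"fn": "drive_tool", "kwargs": {
  "plan": [
    [[-0.026, 0, -0.07, 0], [-0.052, 0, -0.141, 0], [-0.04, -0.01, -0.22, 0], [-0.005, -0.02, -0.3, 0], [-0.005, -0.02, -0.398, 0], [0.17, -0.057, -0.852, 0], [0.17, -0.057, -0.852, 0], [0.17, -0.057, -0.852, 0], [0.17, -0.057, -0.852, 0], [0.17, -0.057, -0.852, 0], [0.17, -0.057, -0.852, 0]]
  ]
}}

```text
time_s: 15.6
eef_pos: [0.4706, 0.103, 0.3348]
eef_rot: [0.14, 0.605, 0.777, -0.106]
wrist_force: [0.5, -0.3, 0.5]
opening: 0.386
grasp_force: 60.4
```

Call:
{"fn": "drive_tool", "kwargs": {
  "plan": [
    [[0.179, -0.341, -0.652, 0], [0.179, -0.341, -0.652, 0], [0.179, -0.341, -0.652, 0], [0.179, -0.341, -0.652, 0], [0.179, -0.341, -0.652, 0], [0.179, -0.341, -0.652, 0], [0.179, -0.341, -0.652, 0], [0.179, -0.341, -0.652, 0], [0.386, -0.584, -0.861, 0], [0.386, -0.584, -0.861, 0], [0.386, -0.584, -0.861, 0], [0.386, -0.584, -0.861, 0]]
  ]
}}

```text
time_s: 16.6
eef_pos: [0.1786, 0.3007, 0.5999]
eef_rot: [0.137, 0.605, 0.776, -0.11]
wrist_force: [0.9, 0.2, -0.1]
opening: 0.386
grasp_force: 60.4
```

Call:
{"fn": "drive_tool", "kwargs": {
  "plan": [
    [[0.212, -0.588, -0.075, 0], [0.212, -0.588, -0.075, 0], [0.212, -0.588, -0.075, 0], [0.212, -0.588, -0.075, 0], [0.212, -0.588, -0.075, 0], [0.212, -0.588, -0.075, 0], [0.212, -0.588, -0.075, 0], [0.519, -0.588, -0.136, 0], [0.519, -0.588, -0.136, 0], [0.519, -0.588, -0.136, 0], [0.519, -0.588, -0.136, 0]]
  ]
}}

```text
time_s: 17.52
eef_pos: [-0.0998, 0.4568, 0.5705]
eef_rot: [0.141, 0.605, 0.775, -0.116]
wrist_force: [1.2, 1.2, -2.7]
opening: 0.383
grasp_force: 60.4
```

Call:
{"fn": "drive_tool", "kwargs": {
  "plan": [
    [[0.57, 0.09, -0.81, 0], [0.57, 0.09, -0.81, 0], [0.57, 0.09, -0.81, 0]]
  ]
}}

```text
time_s: 17.77
eef_pos: [-0.1107, 0.5424, 0.6412]
eef_rot: [0.139, 0.606, 0.776, -0.112]
wrist_force: [0.7, 1.2, 1.8]
opening: 0.381
grasp_force: 60.4
```

Call:
{"fn": "drive_tool", "kwargs": {
  "plan": [
    [[0.58, 0.09, -0.81, 0], [0.58, 0.09, -0.81, 0]]
  ]
}}

```text
time_s: 17.93
eef_pos: [-0.112, 0.5696, 0.6527]
eef_rot: [0.138, 0.606, 0.775, -0.114]
wrist_force: [-0.4, 0.2, 0.1]
opening: 0.383
grasp_force: 60.5
```

Call:
{"fn": "drive_tool", "kwargs": {
  "plan": [
    [[0.6, 0.1, -0.79, 0], [0.6, 0.1, -0.79, 0]]
  ]
}}

```text
time_s: 18.1
eef_pos: [-0.1092, 0.568, 0.6563]
eef_rot: [0.134, 0.607, 0.775, -0.113]
wrist_force: [0.8, -0.3, 0.5]
opening: 0.384
grasp_force: 60.5
```

Call:
{"fn": "drive_tool", "kwargs": {
  "plan": [
    [[0.62, 0.1, -0.77, 0], [0.62, 0.1, -0.77, 0]]
  ]
}}

```text
time_s: 18.27
eef_pos: [-0.1073, 0.5663, 0.6605]
eef_rot: [0.13, 0.607, 0.776, -0.112]
wrist_force: [-0.2, -0.5, 0.4]
opening: 0.382
grasp_force: 60.5
```

```bash
python3 ob.py; python3 - <<'E'
from h import *
p,d=ctrl.camera('wrist');cv2.imwrite('pics/w3.png',p[...,::-1])
t,_=ctrl.camera('top');cv2.imwrite('pics/t3.png',t[...,::-1])
E
```

```text
18.2667 [ 1.58649  0.55344  0.29848 -0.12347  2.6257   1.24664] [-0.10733  0.56626  0.6605 ] z [ 0.06596 -0.33122 -0.94125] x [-0.2289   0.91312 -0.33736]
```

View pics/w3.png

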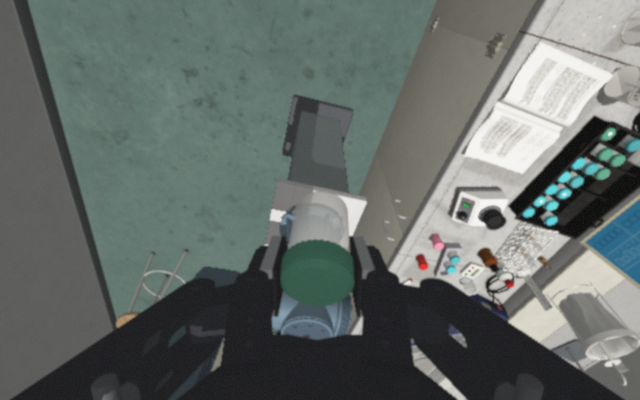

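```bash
python3 -c "
from h import *
from fit import *
import json
L=[json.loads(l) for l in open('log.jsonl')]
r=min(L,key=lambda a:np.linalg.norm(np.array(a[1])-[.53491,-.07149,.03375]));np.save('Rg.npy',np.array(r[2]));print(r[1])"
sed -i "s/^Rg=.*/Rg=np.load('Rg.npy')/" opt.py
cat > d.py <<'E'
from opt import *
import sys
def seq(q,az,el,N,stop,pr=False,n=2):
    d=np.array([np.cos(el)*np.cos(az),np.cos(el)*np.sin(az),np.sin(el)])
    for c in range(N):
        r=[float(np.clip(t,-1,1)) for t in sc(fk(q)[1],d*.4)];q=call(q,[r]*n,.6);w=v(fk(q)[1]);a=np.degrees(np.arccos(min(1,w[2])))
        if pr: print(c,np.round(r[:3],2),a.round(1),w[:2],fk(q)[0] if c%5==0 else '')
        if stop(a): break
    return c+1,a,w,q
if __name__=='__main__':
    q=now();print(v(fk(q)[1]))
    for el in(-.4,-.1,.2,.5):
        k,a,w,p=seq(q,1.65,el,32,lambda a:a>44);print(el,k,a,w,fk(p)[0],p)
    seq(q,1.65,.1,30,lambda a:a>44,True)
E
OMP_NUM_THREADS=1 python3 d.py
```

```text
[0.5349052497961813, -0.07149454630434036, 0.03375229472876681]
[ 0.014 -0.007  1.   ]
-0.4 29 45.40694545978077 [ 0.101 -0.705  0.702] [-0.086  1.028 -0.266] [1.528 1.635 0.3   0.056 0.767 1.244]
-0.1 27 45.558512559653074 [ 0.097 -0.707  0.7  ] [-0.089  1.075  0.018] [1.535 1.326 0.3   0.037 1.072 1.271]
0.2 26 44.097214750569016 [ 0.092 -0.69   0.718] [-0.084  1.028  0.292] [1.53  1.025 0.3   0.027 1.397 1.278]
0.5 28 45.140232480244805 [ 0.088 -0.703  0.705] [-0.073  0.925  0.533] [1.511 0.743 0.3   0.031 1.661 1.267]
0 [ 0.89  0.16 -0.43] 1.6 [ 0.016 -0.022] [-0.105  0.6    0.627]
1 [ 0.9   0.16 -0.41] 2.5 [ 0.019 -0.039] 
2 [ 0.9   0.16 -0.4 ] 3.6 [ 0.022 -0.058] 
3 [ 0.91  0.16 -0.38] 4.8 [ 0.025 -0.079] 
4 [ 0.92  0.16 -0.36] 6.0 [ 0.028 -0.101] 
5 [ 0.93  0.16 -0.34] 7.4 [ 0.031 -0.125] [-0.096  0.734  0.481]
6 [ 0.93  0.16 -0.32] 8.9 [ 0.034 -0.15 ] 
7 [ 0.94  0.16 -0.29] 10.4 [ 0.037 -0.177] 
8 [ 0.95  0.16 -0.27] 12.0 [ 0.04  -0.204] 
9 [ 0.96  0.17 -0.24] 13.7 [ 0.043 -0.232] 
10 [ 0.96  0.17 -0.21] 15.4 [ 0.047 -0.261] [-0.09   0.832  0.371]
11 [ 0.97  0.17 -0.18] 17.1 [ 0.05 -0.29] 
12 [ 0.97  0.17 -0.15] 18.9 [ 0.053 -0.32 ] 
13 [ 0.98  0.17 -0.12] 20.8 [ 0.056 -0.351] 
14 [ 0.98  0.17 -0.09] 22.7 [ 0.06  -0.381] 
15 [ 0.98  0.17 -0.06] 24.6 [ 0.063 -0.411] [-0.087  0.914  0.292]
16 [ 0.98  0.17 -0.02] 26.5 [ 0.066 -0.442] 
17 [0.98 0.17 0.01] 28.5 [ 0.069 -0.472] 
18 [0.98 0.17 0.05] 30.5 [ 0.073 -0.502] 
19 [0.98 0.17 0.08] 32.4 [ 0.076 -0.531] 
20 [0.98 0.17 0.12] 34.4 [ 0.079 -0.56 ] [-0.086  0.987  0.239]
21 [0.97 0.17 0.15] 36.4 [ 0.082 -0.588] 
22 [0.97 0.17 0.18] 38.4 [ 0.085 -0.615] 
23 [0.96 0.17 0.22] 40.4 [ 0.088 -0.642] 
24 [0.95 0.16 0.25] 42.4 [ 0.09  -0.668] 
25 [0.94 0.16 0.28] 44.3 [ 0.093 -0.692] [-0.087  1.051  0.204]
```

Call:
{"fn": "drive_tool", "kwargs": {
  "plan": [
    [[0.67, 0.12, -0.73, 0], [0.67, 0.12, -0.73, 0]]
  ]
}}

```text
time_s: 18.53
eef_pos: [-0.1046, 0.569, 0.657]
eef_rot: [0.13, 0.607, 0.775, -0.116]
wrist_force: [0.7, 0.0, -0.7]
opening: 0.386
grasp_force: 60.5
```

Call:
{"fn": "drive_tool", "kwargs": {
  "plan": [
    [[0.68, 0.12, -0.72, 0], [0.68, 0.12, -0.72, 0]]
  ]
}}

```text
time_s: 18.7
eef_pos: [-0.1015, 0.572, 0.653]
eef_rot: [0.13, 0.607, 0.775, -0.12]
wrist_force: [-0.1, -0.5, -0.6]
opening: 0.39
grasp_force: 60.5
```

Call:
{"fn": "drive_tool", "kwargs": {
  "plan": [
    [[0.69, 0.12, -0.71, 0], [0.69, 0.12, -0.71, 0]]
  ]
}}

```text
time_s: 18.87
eef_pos: [-0.0986, 0.5748, 0.6496]
eef_rot: [0.13, 0.607, 0.774, -0.124]
wrist_force: [-0.4, 0.4, -0.6]
opening: 0.385
grasp_force: 60.5
```

Call:
{"fn": "drive_tool", "kwargs": {
  "plan": [
    [[0.7, 0.12, -0.7, 0], [0.7, 0.12, -0.7, 0]]
  ]
}}

```text
time_s: 19.03
eef_pos: [-0.096, 0.5775, 0.646]
eef_rot: [0.129, 0.608, 0.773, -0.128]
wrist_force: [-0.2, 0.3, -0.8]
opening: 0.385
grasp_force: 60.5
```

Call:
{"fn": "drive_tool", "kwargs": {
  "plan": [
    [[0.72, 0.12, -0.68, 0], [0.72, 0.12, -0.68, 0]]
  ]
}}

```text
time_s: 19.2
eef_pos: [-0.0937, 0.5806, 0.6417]
eef_rot: [0.129, 0.608, 0.772, -0.133]
wrist_force: [0.1, 0.2, -1.0]
opening: 0.386
grasp_force: 60.5
```

Call:
{"fn": "drive_tool", "kwargs": {
  "plan": [
    [[0.73, 0.12, -0.67, 0], [0.73, 0.12, -0.67, 0]]
  ]
}}

```text
time_s: 19.37
eef_pos: [-0.0915, 0.5838, 0.6369]
eef_rot: [0.129, 0.608, 0.771, -0.138]
wrist_force: [-0.3, -0.0, -0.7]
opening: 0.387
grasp_force: 60.5
```

Call:
{"fn": "drive_tool", "kwargs": {
  "plan": [
    [[0.75, 0.12, -0.65, 0], [0.75, 0.12, -0.65, 0]]
  ]
}}

```text
time_s: 19.53
eef_pos: [-0.0896, 0.5874, 0.6313]
eef_rot: [0.13, 0.608, 0.77, -0.143]
wrist_force: [0.0, 0.3, -0.4]
opening: 0.384
grasp_force: 60.5
```

Call:
{"fn": "drive_tool", "kwargs": {
  "plan": [
    [[0.76, 0.12, -0.63, 0], [0.76, 0.12, -0.63, 0]]
  ]
}}

```text
time_s: 19.7
eef_pos: [-0.0879, 0.5913, 0.625]
eef_rot: [0.131, 0.608, 0.769, -0.149]
wrist_force: [-0.5, -0.9, -1.2]
opening: 0.382
grasp_force: 60.5
```

Call:
{"fn": "drive_tool", "kwargs": {
  "plan": [
    [[0.78, 0.12, -0.61, 0], [0.78, 0.12, -0.61, 0]]
  ]
}}

```text
time_s: 19.87
eef_pos: [-0.0863, 0.5954, 0.618]
eef_rot: [0.132, 0.607, 0.768, -0.155]
wrist_force: [0.7, -0.3, -0.5]
opening: 0.386
grasp_force: 60.5
```

Call:
{"fn": "drive_tool", "kwargs": {
  "plan": [
    [[0.8, 0.12, -0.59, 0], [0.8, 0.12, -0.59, 0]]
  ]
}}

```text
time_s: 20.03
eef_pos: [-0.085, 0.5998, 0.61]
eef_rot: [0.134, 0.607, 0.766, -0.162]
wrist_force: [0.3, 0.1, -0.8]
opening: 0.382
grasp_force: 60.5
```

Call:
{"fn": "drive_tool", "kwargs": {
  "plan": [
    [[0.81, 0.12, -0.57, 0], [0.81, 0.12, -0.57, 0]]
  ]
}}

```text
time_s: 20.2
eef_pos: [-0.0837, 0.6044, 0.6015]
eef_rot: [0.135, 0.607, 0.765, -0.169]
wrist_force: [-0.6, -0.1, -1.2]
opening: 0.386
grasp_force: 60.5
```

Call:
{"fn": "drive_tool", "kwargs": {
  "plan": [
    [[0.82, 0.12, -0.55, 0], [0.82, 0.12, -0.55, 0]]
  ]
}}

```text
time_s: 20.37
eef_pos: [-0.0826, 0.6091, 0.5923]
eef_rot: [0.138, 0.606, 0.763, -0.177]
wrist_force: [-0.1, 0.3, 0.1]
opening: 0.382
grasp_force: 60.5
```

Call:
{"fn": "drive_tool", "kwargs": {
  "plan": [
    [[0.84, 0.12, -0.52, 0], [0.84, 0.12, -0.52, 0]]
  ]
}}

```text
time_s: 20.53
eef_pos: [-0.0817, 0.6141, 0.582]
eef_rot: [0.14, 0.606, 0.761, -0.185]
wrist_force: [0.1, -0.8, -1.7]
opening: 0.382
grasp_force: 60.5
```

Call:
{"fn": "drive_tool", "kwargs": {
  "plan": [
    [[0.86, 0.12, -0.49, 0], [0.86, 0.12, -0.49, 0]]
  ]
}}

```text
time_s: 20.7
eef_pos: [-0.0811, 0.6193, 0.5706]
eef_rot: [0.143, 0.605, 0.759, -0.194]
wrist_force: [-0.0, 1.0, -0.4]
opening: 0.386
grasp_force: 60.5
```

```bash
python3 ob.py; python3 -c "
from d import *
q=now();print(seq(q,1.65,.5,26,lambda a:a>44,True))"
```

```text
20.7 [ 1.51584  0.70319  0.29946 -0.01817  2.62562  1.27681] [-0.08105  0.61926  0.57057] z [-0.01674 -0.46753 -0.88382] x [-0.22757  0.86253 -0.45195]
0 [ 0.55  0.04 -0.83] 8.8 [0.094 0.121] [-0.08   0.627  0.565]
1 [ 0.57  0.04 -0.82] 8.2 [0.097 0.103] 
2 [ 0.58  0.04 -0.81] 7.5 [0.101 0.084] 
3 [ 0.6   0.04 -0.8 ] 7.0 [0.104 0.065] 
4 [ 0.61  0.05 -0.79] 6.7 [0.107 0.045] 
5 [ 0.63  0.05 -0.78] 6.5 [0.11  0.024] [-0.08   0.663  0.542]
6 [ 0.65  0.05 -0.76] 6.5 [0.114 0.003] 
7 [ 0.66  0.05 -0.75] 6.8 [ 0.117 -0.02 ] 
8 [ 0.68  0.05 -0.73] 7.3 [ 0.12  -0.042] 
9 [ 0.7   0.05 -0.72] 8.1 [ 0.124 -0.066] 
10 [ 0.71  0.05 -0.7 ] 9.0 [ 0.127 -0.09 ] [-0.082  0.701  0.525]
11 [ 0.73  0.05 -0.68] 10.0 [ 0.13  -0.115] 
12 [ 0.75  0.05 -0.66] 11.2 [ 0.133 -0.14 ] 
13 [ 0.76  0.05 -0.64] 12.4 [ 0.137 -0.166] 
14 [ 0.78  0.06 -0.62] 13.7 [ 0.14  -0.192] 
15 [ 0.8   0.06 -0.6 ] 15.2 [ 0.143 -0.219] [-0.085  0.745  0.514]
16 [ 0.81  0.06 -0.58] 16.6 [ 0.146 -0.246] 
17 [ 0.83  0.06 -0.56] 18.2 [ 0.149 -0.274] 
18 [ 0.84  0.06 -0.53] 19.7 [ 0.152 -0.301] 
19 [ 0.86  0.06 -0.51] 21.4 [ 0.155 -0.33 ] 
20 [ 0.88  0.06 -0.48] 23.0 [ 0.158 -0.358] [-0.091  0.793  0.509]
21 [ 0.89  0.06 -0.45] 24.7 [ 0.161 -0.386] 
22 [ 0.9   0.06 -0.43] 26.5 [ 0.163 -0.415] 
23 [ 0.92  0.06 -0.4 ] 28.3 [ 0.166 -0.443] 
24 [ 0.93  0.06 -0.37] 30.1 [ 0.168 -0.472] 
25 [ 0.94  0.06 -0.34] 31.9 [ 0.171 -0.5  ] [-0.096  0.847  0.509]
(26, np.float64(31.912408635852877), array([ 0.171, -0.5  ,  0.849]), array([1.495, 0.744, 0.3  , 0.142, 1.926, 1.364]))
```

Call:
{"fn": "drive_tool", "kwargs": {
  "plan": [
    [[0.96, 0.2, -0.14, 0], [0.96, 0.2, -0.14, 0]]
  ]
}}

```text
time_s: 20.87
eef_pos: [-0.0775, 0.6285, 0.5482]
eef_rot: [0.151, 0.602, 0.755, -0.209]
wrist_force: [0.7, 0.9, -1.1]
opening: 0.381
grasp_force: 60.5
```

Call:
{"fn": "drive_tool", "kwargs": {
  "plan": [
    [[0.96, 0.2, -0.14, 0], [0.96, 0.2, -0.14, 0]]
  ]
}}

```text
time_s: 21.03
eef_pos: [-0.0743, 0.637, 0.5258]
eef_rot: [0.159, 0.6, 0.751, -0.225]
wrist_force: [-0.1, 0.6, -2.4]
opening: 0.383
grasp_force: 60.5
```

Call:
{"fn": "drive_tool", "kwargs": {
  "plan": [
    [[0.96, 0.2, -0.14, 0], [0.96, 0.2, -0.14, 0]]
  ]
}}

```text
time_s: 21.2
eef_pos: [-0.0716, 0.6443, 0.504]
eef_rot: [0.167, 0.598, 0.747, -0.24]
wrist_force: [-0.5, 1.1, -1.6]
opening: 0.385
grasp_force: 60.5
```

```bash
python3 ob.py; python3 -c "
from opt import *
print(v(fk(now())[1]))"
```

```text
21.2 [ 1.50005  0.80904  0.30012 -0.00545  2.62536  1.27509] [-0.07158  0.64429  0.50399] z [-0.03681 -0.55758 -0.8293 ] x [-0.23003  0.81231 -0.53595]
[0.111 0.24  0.964]
```

Call:
{"fn": "drive_tool", "kwargs": {
  "plan": [
    [[0.96, 0.2, -0.14, 0], [0.96, 0.2, -0.14, 0]]
  ]
}}

```text
time_s: 21.37
eef_pos: [-0.0693, 0.6508, 0.4821]
eef_rot: [0.175, 0.595, 0.742, -0.254]
wrist_force: [0.8, 0.7, -2.0]
opening: 0.385
grasp_force: 60.5
```

Call:
{"fn": "drive_tool", "kwargs": {
  "plan": [
    [[0.96, 0.2, -0.14, 0], [0.96, 0.2, -0.14, 0]]
  ]
}}

```text
time_s: 21.53
eef_pos: [-0.0672, 0.6564, 0.4599]
eef_rot: [0.182, 0.592, 0.738, -0.269]
wrist_force: [-0.7, -0.7, -1.3]
opening: 0.385
grasp_force: 60.5
```

Call:
{"fn": "drive_tool", "kwargs": {
  "plan": [
    [[0.96, 0.2, -0.14, 0], [0.96, 0.2, -0.14, 0]]
  ]
}}

```text
time_s: 21.7
eef_pos: [-0.0654, 0.6613, 0.4375]
eef_rot: [0.19, 0.589, 0.733, -0.283]
wrist_force: [-0.9, 0.9, -1.1]
opening: 0.386
grasp_force: 60.5
```

Call:
{"fn": "drive_tool", "kwargs": {
  "plan": [
    [[0.96, 0.2, -0.14, 0], [0.96, 0.2, -0.14, 0]]
  ]
}}

```text
time_s: 21.87
eef_pos: [-0.0638, 0.6655, 0.4148]
eef_rot: [0.198, 0.585, 0.728, -0.298]
wrist_force: [0.5, -0.3, -1.0]
opening: 0.385
grasp_force: 60.5
```

Call:
{"fn": "drive_tool", "kwargs": {
  "plan": [
    [[0.96, 0.2, -0.14, 0], [0.96, 0.2, -0.14, 0]]
  ]
}}

```text
time_s: 22.03
eef_pos: [-0.0624, 0.6688, 0.392]
eef_rot: [0.205, 0.582, 0.723, -0.312]
wrist_force: [0.3, -0.6, -1.0]
opening: 0.387
grasp_force: 60.5
```

Call:
{"fn": "drive_tool", "kwargs": {
  "plan": [
    [[0.96, 0.2, -0.14, 0], [0.96, 0.2, -0.14, 0]]
  ]
}}

```text
time_s: 22.2
eef_pos: [-0.0613, 0.6713, 0.3691]
eef_rot: [0.213, 0.578, 0.717, -0.326]
wrist_force: [-0.3, -0.4, -1.9]
opening: 0.384
grasp_force: 60.5
```

Call:
{"fn": "drive_tool", "kwargs": {
  "plan": [
    [[0.96, 0.2, -0.14, 0], [0.96, 0.2, -0.14, 0]]
  ]
}}

```text
time_s: 22.37
eef_pos: [-0.0604, 0.6729, 0.3462]
eef_rot: [0.22, 0.574, 0.711, -0.34]
wrist_force: [0.7, -0.3, -1.5]
opening: 0.385
grasp_force: 60.5
```

Call:
{"fn": "drive_tool", "kwargs": {
  "plan": [
    [[0.96, 0.2, -0.14, 0], [0.96, 0.2, -0.14, 0]]
  ]
}}

```text
time_s: 22.53
eef_pos: [-0.0598, 0.6738, 0.3232]
eef_rot: [0.228, 0.57, 0.705, -0.354]
wrist_force: [-0.1, -0.0, -1.4]
opening: 0.382
grasp_force: 60.5
```

Call:
{"fn": "drive_tool", "kwargs": {
  "plan": [
    [[0.96, 0.2, -0.14, 0], [0.96, 0.2, -0.14, 0]]
  ]
}}

```text
time_s: 22.7
eef_pos: [-0.0593, 0.6739, 0.3003]
eef_rot: [0.236, 0.566, 0.699, -0.367]
wrist_force: [-0.2, -1.0, -1.2]
opening: 0.384
grasp_force: 60.5
```

Call:
{"fn": "drive_tool", "kwargs": {
  "plan": [
    [[0.96, 0.2, -0.14, 0], [0.96, 0.2, -0.14, 0]]
  ]
}}

```text
time_s: 22.87
eef_pos: [-0.0591, 0.6732, 0.2774]
eef_rot: [0.243, 0.562, 0.693, -0.381]
wrist_force: [-0.4, 0.1, -0.7]
opening: 0.387
grasp_force: 60.5
```

Call:
{"fn": "drive_tool", "kwargs": {
  "plan": [
    [[0.96, 0.2, -0.14, 0], [0.96, 0.2, -0.14, 0]]
  ]
}}

```text
time_s: 23.03
eef_pos: [-0.059, 0.6716, 0.2545]
eef_rot: [0.251, 0.557, 0.687, -0.394]
wrist_force: [0.3, -0.2, -1.4]
opening: 0.382
grasp_force: 60.5
```

Call:
{"fn": "drive_tool", "kwargs": {
  "plan": [
    [[0.96, 0.2, -0.14, 0], [0.96, 0.2, -0.14, 0]]
  ]
}}

```text
time_s: 23.2
eef_pos: [-0.0591, 0.6693, 0.2316]
eef_rot: [0.258, 0.552, 0.68, -0.408]
wrist_force: [-0.7, 0.2, -1.5]
opening: 0.385
grasp_force: 60.5
```

```bash
python3 ob.py; python3 -c "
from opt import *
w=v(fk(now())[1]);print(w,np.degrees(np.arccos(w[2])))"
```

```text
23.2 [1.47423 1.22297 0.29988 0.03533 2.62537 1.28822] [-0.05911  0.6693   0.2316 ] z [-0.09883 -0.83943 -0.53441] x [-0.25726  0.54034 -0.80116]
[0.178 0.6   0.78 ] 38.71740053516121
```

Call:
{"fn": "drive_tool", "kwargs": {
  "plan": [
    [[0.96, 0.2, -0.14, 0], [0.96, 0.2, -0.14, 0]]
  ]
}}

```text
time_s: 23.37
eef_pos: [-0.0594, 0.6662, 0.2089]
eef_rot: [0.266, 0.547, 0.673, -0.421]
wrist_force: [-0.4, 0.7, -1.3]
opening: 0.387
grasp_force: 60.5
```

Call:
{"fn": "drive_tool", "kwargs": {
  "plan": [
    [[0.96, 0.2, -0.14, 0], [0.96, 0.2, -0.14, 0]]
  ]
}}

```text
time_s: 23.53
eef_pos: [-0.06, 0.6623, 0.1863]
eef_rot: [0.273, 0.542, 0.666, -0.434]
wrist_force: [0.6, -0.3, -1.4]
opening: 0.386
grasp_force: 60.5
```

Call:
{"fn": "drive_tool", "kwargs": {
  "plan": [
    [[0.96, 0.2, -0.14, 0], [0.96, 0.2, -0.14, 0]]
  ]
}}

```text
time_s: 23.7
eef_pos: [-0.0606, 0.6576, 0.1639]
eef_rot: [0.281, 0.536, 0.659, -0.446]
wrist_force: [-0.1, -0.4, -1.5]
opening: 0.384
grasp_force: 60.5
```

Call:
{"fn": "drive_tool", "kwargs": {
  "plan": [
    [[0, 0, 0, 0], [0, 0, 0, 0], [0, 0, 0, 0], [0, 0, 0, 0], [0, 0, 0, 0], [0, 0, 0, 0], [0, 0, 0, 0], [0, 0, 0, 0], [0, 0, 0, 0], [0, 0, 0, 0], [0, 0, 0, 0], [0, 0, 0, 0]]
  ]
}}

```text
time_s: 24.7
eef_pos: [-0.0606, 0.6583, 0.1665]
eef_rot: [0.28, 0.537, 0.66, -0.445]
wrist_force: [-0.0, -0.2, 0.2]
opening: 0.385
grasp_force: 60.5
```

Call:
{"fn": "drive_tool", "kwargs": {
  "plan": [
    [[0, 0, 0, 0], [0, 0, 0, 0], [0, 0, 0, 0], [0, 0, 0, 0], [0, 0, 0, 0], [0, 0, 0, 0], [0, 0, 0, 0], [0, 0, 0, 0], [0, 0, 0, 0], [0, 0, 0, 0], [0, 0, 0, 0], [0, 0, 0, 0]]
  ]
}}

```text
time_s: 25.7
eef_pos: [-0.0606, 0.6583, 0.1666]
eef_rot: [0.28, 0.537, 0.66, -0.445]
wrist_force: [-0.2, -0.0, -0.6]
opening: 0.386
grasp_force: 60.5
```

```bash
python3 ob.py; cat > e.py <<'E'
from d import *
q=now();w=v(fk(q)[1]);print(w,np.degrees(np.arccos(w[2])))
x,R=fk(q)
for X in ([-.08,.55,.12],[-.08,.6,.05],[-.08,.6,.15],[-.08,.5,.2]):
    p,e=ik(q+[0,.2,.2,0,-.3,0],np.array(X),R,1);print(X,e,p)
    if e<.02:
        for az in(1.5,1.7):
          for el in(.1,.5,.8):
            k,a,w,s=seq(p,az,el,34,lambda a:a<1.5);print('  ',az,el,k,a,w,fk(s)[0],s)
E
OMP_NUM_THREADS=4 python3 e.py
```

```text
25.7 [1.47299 1.32298 0.29868 0.04343 2.626   1.29261] [-0.06063  0.6583   0.16656] z [-0.10859 -0.88756 -0.44772] x [-0.26704  0.45987 -0.84688]
[0.191 0.673 0.715] 44.3677082103723
[-0.08, 0.55, 0.12] 3.0093089019185647e-09 [1.484 1.046 0.903 0.041 2.299 1.287]
   1.5 0.1 34 13.639311577019397 [ 0.23  -0.053  0.972] [0.007 0.834 0.157] [1.368 1.165 0.3   0.151 2.012 1.303]
   1.5 0.5 34 15.698129723252244 [0.27  0.011 0.963] [-0.009  0.702  0.491] [1.344 0.796 0.3   0.241 2.45  1.395]
   1.5 0.8 34 17.744120049557225 [ 0.28  -0.121  0.952] [-0.027  0.601  0.669] [1.315 0.541 0.3   0.358 2.569 1.494]
   1.7 0.1 34 23.51635345377223 [ 0.389 -0.089  0.917] [-0.219  0.844  0.167] [1.543 1.174 0.3   0.432 1.935 1.648]
   1.7 0.5 34 28.471689053920915 [0.476 0.019 0.879] [-0.218  0.704  0.519] [1.505 0.803 0.3   0.707 2.361 1.959]
   1.7 0.8 34 33.57819165242185 [ 0.552 -0.037  0.833] [-0.226  0.579  0.723] [1.462 0.544 0.3   1.022 2.467 2.284]
[-0.08, 0.6, 0.05] 2.5062940948026133e-10 [1.489 1.269 0.636 0.049 2.342 1.296]
   1.5 0.1 34 14.405271964496118 [ 0.22  -0.116  0.969] [0.009 0.
[... 1478 characters left out ...]
1]
   1.5 0.1 34 13.545189619187731 [ 0.231 -0.039  0.972] [0.007 0.829 0.163] [1.368 1.16  0.3   0.149 2.031 1.302]
   1.5 0.5 34 15.597654194039892 [ 0.269 -0.01   0.963] [-0.009  0.706  0.492] [1.344 0.792 0.3   0.241 2.433 1.393]
   1.5 0.8 34 17.618902449344798 [ 0.273 -0.13   0.953] [-0.025  0.601  0.67 ] [1.315 0.537 0.3   0.344 2.564 1.478]
   1.7 0.1 34 23.774496375737574 [ 0.396 -0.077  0.915] [-0.221  0.84   0.174] [1.542 1.169 0.3   0.443 1.952 1.658]
   1.7 0.5 34 29.178922838807264 [ 0.488 -0.004  0.873] [-0.224  0.709  0.522] [1.506 0.799 0.3   0.719 2.337 1.969]
   1.7 0.8 34 34.67073204044645 [ 0.567 -0.042  0.822] [-0.232  0.579  0.729] [1.462 0.541 0.3   1.049 2.453 2.312]
```

```bash
cat > e2.py <<'E'
from d import *
from multiprocessing import Pool
q=now();x,R=fk(q)
def f(a):
    X,az,el=a
    p,e=ik(q+[az-1.47,.1,.4,0,-.3,0],np.array(X),R,1)
    if e>.02: return
    b=(99,);s=p
    for k in range(34):
        _,t,w,s=seq(s,az,el,1,lambda a:False)
        if t<b[0]: b=(t,k+1,w,fk(s)[0],s)
    return a,p,b
if __name__=='__main__':
    J=[([r*np.cos(az0),r*np.sin(az0),.18],az,el) for az0 in(1.3,1.5) for r in(.55,) for az in(1.0,1.15,1.3,1.45) for el in(.15,.4)]
    with Pool(4) as P:
        for o in P.map(f,J,chunksize=1):
            if o: print(np.round(o[0][0],2),o[0][1:],*o[2])
E
OMP_NUM_THREADS=1 python3 e2.py
```

```text
[0.15 0.53 0.18] (1.0, 0.15) 20.586773381741168 32 [-0.286  0.205  0.936] [0.583 0.653 0.243] [ 0.934  1.13   0.3   -0.7    1.825  0.32 ]
[0.15 0.53 0.18] (1.0, 0.4) 30.81092330089302 30 [-0.246  0.449  0.859] [0.518 0.545 0.484] [ 0.949  0.91   0.3   -0.982  2.155  0.013]
[0.15 0.53 0.18] (1.15, 0.15) 14.029025686165667 34 [-0.209  0.123  0.97 ] [0.447 0.723 0.228] [ 1.065  1.121  0.3   -0.558  1.911  0.507]
[0.15 0.53 0.18] (1.15, 0.4) 24.863732644098956 34 [-0.231  0.351  0.907] [0.413 0.608 0.471] [ 1.074  0.895  0.3   -0.857  2.227  0.189]
[0.15 0.53 0.18] (1.3, 0.15) 7.035345584375203 34 [-0.077  0.095  0.992] [0.284 0.762 0.218] [ 1.196  1.114  0.3   -0.371  2.043  0.743]
[0.15 0.53 0.18] (1.3, 0.4) 17.271844413630124 34 [-0.126  0.269  0.955] [0.274 0.655 0.449] [ 1.199  0.889  0.3   -0.636  2.35   0.464]
[0.15 0.53 0.18] (1.45, 0.15) 5.469738530493053 34 [0.065 0.07  0.995] [0.116 0.787 0.214] [ 1.322  1.11   0.3   -0.136  2.127  1.026]
[0.15 0.53 0.18] (1.45, 0.4) 9.825144768344554 34 [-0.008  0.17   0.985] [0.129 0.695 0.43 ] [ 1.321  0.884  0.3   -0.338  2.405  0.818]
[0.
[... 392 characters left out ...]
486  1.953  0.569]
[0.04 0.55 0.18] (1.15, 0.4) 18.409304028856717 34 [-0.182  0.258  0.949] [0.395 0.628 0.452] [ 1.074  0.889  0.3   -0.714  2.226  0.314]
[0.04 0.55 0.18] (1.3, 0.15) 3.8464838316673218 34 [-0.016  0.065  0.998] [0.259 0.769 0.213] [ 1.197  1.112  0.3   -0.28   2.058  0.823]
[0.04 0.55 0.18] (1.3, 0.4) 10.540114092642881 34 [-0.053  0.175  0.983] [0.248 0.676 0.432] [ 1.197  0.884  0.3   -0.46   2.34   0.626]
[0.04 0.55 0.18] (1.45, 0.15) 7.234382358490455 34 [0.124 0.024 0.992] [0.092 0.799 0.209] [ 1.322  1.111  0.3   -0.037  2.109  1.113]
[0.04 0.55 0.18] (1.45, 0.4) 7.338996725019915 34 [0.091 0.089 0.992] [0.094 0.714 0.42 ] [ 1.316  0.881  0.3   -0.132  2.385  1.012]
```

```bash
cat > e3.py <<'E'
from d import *
q=now();x,R=fk(q)
print(sc(R,np.array([.04,.55,.18])-x));q=goto(q,[.04,.55,.18],5)
seq(q,1.36,.15,38,lambda a:a<2,True)
E
OMP_NUM_THREADS=4 python3 e3.py
```

```text
[np.float64(-0.222), np.float64(0.223), np.float64(0.197), np.float64(0.0)]
rows 5 [np.float64(-0.222), np.float64(0.223), np.float64(0.197), np.float64(0.0)] -> [0.04 0.55 0.18] z [-0.109 -0.888 -0.448] q [ 1.34   0.975  0.9   -0.139  2.366  1.096]
0 [ 0.26  0.18 -0.95] 44.4 [0.19  0.673] [0.055 0.62  0.191]
1 [ 0.26  0.18 -0.95] 43.2 [0.187 0.658] 
2 [ 0.28  0.19 -0.94] 42.3 [0.186 0.647] 
3 [ 0.3   0.2  -0.94] 41.4 [0.184 0.635] 
4 [ 0.31  0.2  -0.93] 40.4 [0.182 0.622] 
5 [ 0.32  0.2  -0.92] 39.5 [0.18 0.61] [0.096 0.66  0.222]
6 [ 0.34  0.21 -0.92] 38.5 [0.178 0.597] 
7 [ 0.35  0.22 -0.91] 37.6 [0.175 0.584] 
8 [ 0.37  0.22 -0.9 ] 36.6 [0.172 0.571] 
9 [ 0.38  0.23 -0.9 ] 35.6 [0.169 0.557] 
10 [ 0.4   0.24 -0.89] 34.5 [0.166 0.542] [0.121 0.668 0.24 ]
11 [ 0.41  0.24 -0.88] 33.5 [0.162 0.528] 
12 [ 0.42  0.25 -0.87] 32.4 [0.158 0.512] 
13 [ 0.44  0.26 -0.86] 31.3 [0.155 0.497] 
14 [ 0.45  0.26 -0.85] 30.2 [0.15 0.48] 
15 [ 0.47  0.27 -0.84] 29.1 [0.146 0.464] [0.14  0.68  0.245]
16 [ 0.48  0.28 -0.83] 27.9 [0.141 0.446] 
17 [ 0.5   0.28 -0.82] 26.7 [0.137 0.428] 
18 [ 0.52  0.29 -0.81] 25.5 [0.132 0.41 ] 
19 [ 0.53  0.3  -0.79] 24.2 [0.127 0.39 ] 
20 [ 0.55  0.31 -0.78] 22.9 [0.121 0.37 ] [0.155 0.699 0.241]
21 [ 0.56  0.32 -0.76] 21.6 [0.116 0.35 ] 
22 [ 0.58  0.32 -0.75] 20.3 [0.11  0.329] 
23 [ 0.59  0.33 -0.73] 18.9 [0.104 0.307] 
24 [ 0.61  0.34 -0.72] 17.5 [0.098 0.284] 
25 [ 0.62  0.35 -0.7 ] 16.1 [0.092 0.261] [0.17  0.725 0.231]
26 [ 0.64  0.36 -0.68] 14.6 [0.086 0.237] 
27 [ 0.66  0.37 -0.66] 13.1 [0.08  0.212] 
28 [ 0.67  0.37 -0.64] 11.6 [0.073 0.186] 
29 [ 0.69  0.38 -0.62] 10.0 [0.067 0.16 ] 
30 [ 0.7   0.39 -0.6 ] 8.4 [0.06  0.133] [0.184 0.758 0.219]
31 [ 0.72  0.4  -0.57] 6.8 [0.053 0.106] 
32 [ 0.73  0.41 -0.55] 5.2 [0.047 0.078] 
33 [ 0.74  0.41 -0.53] 3.6 [0.04  0.049] 
34 [ 0.76  0.42 -0.5 ] 2.2 [0.033 0.02 ] 
35 [ 0.77  0.43 -0.47] 1.6 [ 0.026 -0.01 ] [0.198 0.799 0.205]
```

Call:
{"fn": "drive_tool", "kwargs": {
  "plan": [
    [[0, 0, 0, 0], [0, 0, 0, 0], [-0.222, 0.223, 0.197, 0], [-0.222, 0.223, 0.197, 0], [-0.222, 0.223, 0.197, 0], [-0.222, 0.223, 0.197, 0], [-0.222, 0.223, 0.197, 0]]
  ]
}}

```text
time_s: 26.28
eef_pos: [0.0438, 0.5456, 0.1816]
eef_rot: [0.28, 0.538, 0.657, -0.447]
wrist_force: [-0.1, -0.1, -0.4]
opening: 0.383
grasp_force: 60.5
```

Call:
{"fn": "drive_tool", "kwargs": {
  "plan": [
    [[0.26, 0.18, -0.95, 0], [0.26, 0.18, -0.95, 0], [0.26, 0.18, -0.95, 0], [0.26, 0.18, -0.95, 0]]
  ]
}}

```text
time_s: 26.62
eef_pos: [0.0684, 0.656, 0.1917]
eef_rot: [0.276, 0.54, 0.665, -0.437]
wrist_force: [0.7, 2.5, 20.4]
opening: 0.386
grasp_force: 60.6
```

Call:
{"fn": "drive_tool", "kwargs": {
  "plan": [
    [[0.3, 0.19, -0.94, 0], [0.3, 0.19, -0.94, 0]]
  ]
}}

```text
time_s: 26.78
eef_pos: [0.075, 0.6565, 0.2018]
eef_rot: [0.272, 0.542, 0.667, -0.432]
wrist_force: [0.1, -0.1, 0.5]
opening: 0.388
grasp_force: 60.6
```

Call:
{"fn": "drive_tool", "kwargs": {
  "plan": [
    [[0.32, 0.2, -0.92, 0], [0.32, 0.2, -0.92, 0]]
  ]
}}

```text
time_s: 26.95
eef_pos: [0.0811, 0.658, 0.2159]
eef_rot: [0.268, 0.546, 0.671, -0.424]
wrist_force: [-0.0, -0.8, 0.7]
opening: 0.385
grasp_force: 60.6
```

Call:
{"fn": "drive_tool", "kwargs": {
  "plan": [
    [[0.34, 0.2, -0.92, 0], [0.34, 0.2, -0.92, 0]]
  ]
}}

```text
time_s: 27.12
eef_pos: [0.086, 0.6585, 0.2239]
eef_rot: [0.265, 0.548, 0.673, -0.42]
wrist_force: [-0.3, -0.2, -0.1]
opening: 0.381
grasp_force: 60.6
```

```bash
python3 ob.py; python3 -c "
from d import *
q=now();w=v(fk(q)[1]);print(w,np.degrees(np.arccos(w[2])))
for el in(-.5,-.2,.15):
  print(el);k,a,w,p=seq(q,1.36,el,6,lambda a:0);print(a,w,fk(p)[0])"
```

```text
27.1167 [ 1.31783  1.24207  0.29769 -0.23303  2.62634  0.97417] [0.08602 0.65845 0.22395] z [-0.10379 -0.85614 -0.50621] x [-0.25992  0.51462 -0.81707]
[0.184 0.624 0.759] 40.59388607563647
-0.5
33.86189312000994 [0.168 0.531 0.83 ] [0.116 0.671 0.008]
-0.2
34.01243602793532 [0.167 0.534 0.829] [0.12  0.677 0.115]
0.15
34.795900051643784 [0.168 0.545 0.821] [0.118 0.667 0.245]
```

Call:
{"fn": "drive_tool", "kwargs": {
  "plan": [
    [[-0.45, -0.08, -0.89, 0], [-0.45, -0.08, -0.89, 0]]
  ]
}}

```text
time_s: 27.28
eef_pos: [0.0987, 0.6593, 0.2568]
eef_rot: [0.26, 0.551, 0.683, -0.402]
wrist_force: [-0.6, -0.2, 1.8]
opening: 0.384
grasp_force: 60.6
```

Call:
{"fn": "drive_tool", "kwargs": {
  "plan": [
    [[-0.45, -0.08, -0.89, 0], [-0.45, -0.08, -0.89, 0]]
  ]
}}

```text
time_s: 27.45
eef_pos: [0.1118, 0.6583, 0.2921]
eef_rot: [0.255, 0.555, 0.693, -0.383]
wrist_force: [-0.1, -0.6, 0.0]
opening: 0.386
grasp_force: 60.5
```

Call:
{"fn": "drive_tool", "kwargs": {
  "plan": [
    [[-0.45, -0.08, -0.89, 0], [-0.45, -0.08, -0.89, 0]]
  ]
}}

```text
time_s: 27.62
eef_pos: [0.1241, 0.6554, 0.3266]
eef_rot: [0.251, 0.558, 0.702, -0.364]
wrist_force: [0.2, -0.5, -0.4]
opening: 0.384
grasp_force: 60.5
```

```bash
python3 ob.py; python3 -c "
from d import *
q=now();w=v(fk(q)[1]);print(w,np.degrees(np.arccos(w[2])))"
```

```text
27.6167 [ 1.28769  1.09533  0.29768 -0.3505   2.62676  0.8343 ] [0.12414 0.65541 0.32659] z [-0.05411 -0.79125 -0.60909] x [-0.25156  0.60111 -0.75854]
[0.134 0.533 0.835] 33.348181998461044
```

Call:
{"fn": "drive_tool", "kwargs": {
  "plan": [
    [[-0.44, -0.3, -0.84, 0], [-0.44, -0.3, -0.84, 0]]
  ]
}}

```text
time_s: 27.78
eef_pos: [0.1214, 0.654, 0.3598]
eef_rot: [0.247, 0.561, 0.712, -0.343]
wrist_force: [-0.3, -0.2, 1.2]
opening: 0.385
grasp_force: 60.5
```

Call:
{"fn": "drive_tool", "kwargs": {
  "plan": [
    [[-0.44, -0.3, -0.84, 0], [-0.44, -0.3, -0.84, 0]]
  ]
}}

```text
time_s: 27.95
eef_pos: [0.1173, 0.6512, 0.3925]
eef_rot: [0.244, 0.562, 0.722, -0.321]
wrist_force: [-0.0, -0.6, 0.3]
opening: 0.386
grasp_force: 60.5
```

Call:
{"fn": "drive_tool", "kwargs": {
  "plan": [
    [[-0.44, -0.3, -0.84, 0], [-0.44, -0.3, -0.84, 0]]
  ]
}}

```text
time_s: 28.12
eef_pos: [0.1135, 0.6466, 0.4253]
eef_rot: [0.241, 0.563, 0.732, -0.3]
wrist_force: [0.7, -0.6, 0.6]
opening: 0.387
grasp_force: 60.5
```

```bash
python3 ob.py; python3 -c "
from d import *
q=now();w=v(fk(q)[1]);print(w,np.degrees(np.arccos(w[2])))"
```

```text
28.1167 [ 1.31234  0.95077  0.29765 -0.40799  2.62682  0.77358] [0.11352 0.64657 0.42529] z [ 0.01445 -0.70965 -0.70441] x [-0.25002  0.67954 -0.68972]
[0.069 0.429 0.901] 25.761051618283314
```

```bash
python3 -c "
from d import *
q=now();x,R=fk(q)
for X in([-.15,.55,.42],[-.22,.52,.42],[-.28,.5,.42]):
  p=goto(q,X,8);a=p[0];print('wristdir',a)
  el=.9
  for az in(a,a+.25):
    d=np.array([np.cos(el)*np.cos(az),np.cos(el)*np.sin(az),np.sin(el)]);print(az,sc(R,d*.4))"
```

```text
rows 8 [np.float64(0.009), np.float64(-0.681), np.float64(0.17), np.float64(0.0)] -> [-0.15  0.55  0.42] z [ 0.014 -0.71  -0.704] q [1.618 0.64  0.804 0.031 2.487 1.376]
wristdir 1.6179173409149918
1.6179173409149918 [np.float64(-0.111), np.float64(-0.044), np.float64(-0.993), np.float64(0.0)]
1.8679173409149918 [np.float64(-0.091), np.float64(-0.197), np.float64(-0.976), np.float64(0.0)]
rows 8 [np.float64(0.002), np.float64(-0.865), np.float64(0.221), np.float64(0.0)] -> [-0.198  0.528  0.42 ] z [ 0.014 -0.71  -0.704] q [1.682 0.611 0.846 0.104 2.469 1.478]
wristdir 1.6819873258332307
1.6819873258332307 [np.float64(-0.103), np.float64(-0.083), np.float64(-0.991), np.float64(0.0)]
1.9319873258332307 [np.float64(-0.09), np.float64(-0.236), np.float64(-0.968), np.float64(0.0)]
rows 8 [np.float64(0.005), np.float64(-1.019), np.float64(0.254), np.float64(0.0)] -> [-0.199  0.53   0.421] z [ 0.014 -0.71  -0.704] q [1.683 0.617 0.836 0.105 2.473 1.479]
wristdir 1.6826196468827257
1.6826196468827257 [np.float64(-0.103), np.float64(-0.083), np.float64(-0.991), np.float64(0.0)]
1.9326196468827257 [np.float64(-0.09), np.float64(-0.236), np.float64(-0.968), np.float64(0.0)]
```

Call:
{"fn": "drive_tool", "kwargs": {
  "plan": [
    [[0.009, -0.681, 0.17, 0], [0.009, -0.681, 0.17, 0], [0.009, -0.681, 0.17, 0], [0.009, -0.681, 0.17, 0], [0.009, -0.681, 0.17, 0], [0.009, -0.681, 0.17, 0], [0.009, -0.681, 0.17, 0]]
  ]
}}

```text
time_s: 28.7
eef_pos: [-0.1525, 0.5494, 0.4192]
eef_rot: [0.241, 0.562, 0.732, -0.301]
wrist_force: [0.2, 0.3, -0.5]
opening: 0.39
grasp_force: 60.5
```

Call:
{"fn": "drive_tool", "kwargs": {
  "plan": [
    [[-0.1, -0.05, -0.99, 0], [-0.1, -0.05, -0.99, 0], [-0.2, -0.05, -0.97, 0], [-0.3, -0.05, -0.95, 0]]
  ]
}}

```text
time_s: 29.03
eef_pos: [-0.1424, 0.5815, 0.4827]
eef_rot: [0.228, 0.568, 0.736, -0.289]
wrist_force: [0.7, 0.0, 0.6]
opening: 0.385
grasp_force: 60.5
```

Call:
{"fn": "drive_tool", "kwargs": {
  "plan": [
    [[-0.4, -0.05, -0.9, 0], [-0.4, -0.05, -0.9, 0]]
  ]
}}

```text
time_s: 29.2
eef_pos: [-0.132, 0.5688, 0.5098]
eef_rot: [0.217, 0.573, 0.74, -0.277]
wrist_force: [0.2, -0.4, -0.2]
opening: 0.384
grasp_force: 60.5
```

Call:
{"fn": "drive_tool", "kwargs": {
  "plan": [
    [[-0.4, -0.05, -0.9, 0], [-0.4, -0.05, -0.9, 0]]
  ]
}}

```text
time_s: 29.37
eef_pos: [-0.1223, 0.5565, 0.5347]
eef_rot: [0.205, 0.577, 0.745, -0.265]
wrist_force: [-0.1, 0.4, -0.7]
opening: 0.382
grasp_force: 60.5
```

```bash
python3 ob.py; python3 -c "
from d import *
q=now();w=v(fk(q)[1]);print(w,np.degrees(np.arccos(w[2])))"
```

```text
29.3667 [1.57679 0.6025  0.59603 0.00756 2.62674 1.32936] [-0.12233  0.55653  0.53471] z [ 0.00007 -0.63167 -0.77524] x [-0.24999  0.75062 -0.61162]
[0.083 0.331 0.94 ] 19.9641329995078
```

Call:
{"fn": "drive_tool", "kwargs": {
  "plan": [
    [[-0.4, -0.05, -0.9, 0], [-0.4, -0.05, -0.9, 0]]
  ]
}}

```text
time_s: 29.53
eef_pos: [-0.1129, 0.5444, 0.5576]
eef_rot: [0.194, 0.581, 0.749, -0.253]
wrist_force: [-0.5, 0.3, 0.3]
opening: 0.384
grasp_force: 60.5
```

Call:
{"fn": "drive_tool", "kwargs": {
  "plan": [
    [[-0.38, 0, -0.92, 0], [-0.38, 0, -0.92, 0]]
  ]
}}

```text
time_s: 29.7
eef_pos: [-0.1002, 0.5349, 0.5779]
eef_rot: [0.184, 0.584, 0.753, -0.24]
wrist_force: [-0.4, -0.3, -0.0]
opening: 0.386
grasp_force: 60.5
```

Call:
{"fn": "drive_tool", "kwargs": {
  "plan": [
    [[-0.36, 0.05, -0.92, 0], [-0.36, 0.05, -0.92, 0]]
  ]
}}

```text
time_s: 29.87
eef_pos: [-0.0836, 0.5271, 0.5967]
eef_rot: [0.174, 0.587, 0.758, -0.226]
wrist_force: [0.1, -0.2, -0.0]
opening: 0.388
grasp_force: 60.5
```

Call:
{"fn": "drive_tool", "kwargs": {
  "plan": [
    [[-0.36, 0.05, -0.92, 0], [-0.36, 0.05, -0.92, 0]]
  ]
}}

```text
time_s: 30.03
eef_pos: [-0.067, 0.5183, 0.6154]
eef_rot: [0.165, 0.59, 0.761, -0.213]
wrist_force: [0.1, 0.6, 0.0]
opening: 0.384
grasp_force: 60.5
```

Call:
{"fn": "drive_tool", "kwargs": {
  "plan": [
    [[-0.36, 0.05, -0.92, 0], [-0.36, 0.05, -0.92, 0]]
  ]
}}

```text
time_s: 30.2
eef_pos: [-0.0506, 0.5085, 0.6342]
eef_rot: [0.156, 0.592, 0.765, -0.198]
wrist_force: [0.1, -0.5, 0.3]
opening: 0.383
grasp_force: 60.5
```

Call:
{"fn": "drive_tool", "kwargs": {
  "plan": [
    [[-0.36, 0.05, -0.92, 0], [-0.36, 0.05, -0.92, 0]]
  ]
}}

```text
time_s: 30.37
eef_pos: [-0.034, 0.4978, 0.6528]
eef_rot: [0.149, 0.594, 0.769, -0.183]
wrist_force: [-1.0, 0.2, -0.1]
opening: 0.386
grasp_force: 60.5
```

```bash
python3 ob.py; python3 -c "
from d import *
q=now();w=v(fk(q)[1]);print(w,np.degrees(np.arccos(w[2])))"
```

```text
30.3667 [ 1.44564  0.37069  0.61191 -0.13978  2.62649  1.08425] [-0.03404  0.4978   0.65277] z [ 0.01151 -0.45834 -0.8887 ] x [-0.25056  0.85909 -0.44631]
[0.072 0.131 0.989] 8.602814416257695
```

Call:
{"fn": "drive_tool", "kwargs": {
  "plan": [
    [[-0.22, 0.407, 0.062, 0], [-0.22, 0.407, 0.062, 0], [-0.22, 0.407, 0.062, 0], [-0.22, 0.407, 0.062, 0], [-0.22, 0.407, 0.062, 0]]
  ]
}}

```text
time_s: 30.78
eef_pos: [0.1489, 0.4471, 0.6512]
eef_rot: [0.15, 0.595, 0.768, -0.185]
wrist_force: [0.0, -0.6, -0.9]
opening: 0.378
grasp_force: 60.5
```

Call:
{"fn": "drive_tool", "kwargs": {
  "plan": [
    [[-0.24, 0.1, -0.96, 0], [-0.24, 0.1, -0.96, 0]]
  ]
}}

```text
time_s: 30.95
eef_pos: [0.164, 0.4585, 0.6953]
eef_rot: [0.153, 0.593, 0.771, -0.176]
wrist_force: [-0.1, 0.7, -0.1]
opening: 0.379
grasp_force: 60.7
```

Call:
{"fn": "drive_tool", "kwargs": {
  "plan": [
    [[-0.24, 0.1, -0.96, 0], [-0.24, 0.1, -0.96, 0]]
  ]
}}

```text
time_s: 31.12
eef_pos: [0.1783, 0.4487, 0.7194]
eef_rot: [0.154, 0.592, 0.776, -0.153]
wrist_force: [-0.7, -1.6, -0.0]
opening: 0.384
grasp_force: 60.6
```

Call:
{"fn": "drive_tool", "kwargs": {
  "plan": [
    [[-0.24, 0.1, -0.96, 0], [-0.24, 0.1, -0.96, 0]]
  ]
}}

```text
time_s: 31.28
eef_pos: [0.1929, 0.4387, 0.7383]
eef_rot: [0.159, 0.59, 0.779, -0.137]
wrist_force: [-1.1, -0.2, 0.2]
opening: 0.385
grasp_force: 60.6
```

```bash
python3 ob.py; python3 -c "
from d import *
q=now();w=v(fk(q)[1]);print(w,np.degrees(np.arccos(w[2])))"
```

```text
31.2833 [ 1.0858   0.36462  0.41353 -0.56377  2.6265   0.35357] [0.19293 0.43872 0.73834] z [ 0.08634 -0.4008  -0.91209] x [-0.25222  0.87689 -0.40921]
[0.003 0.071 0.998] 4.051271787112403
```

Call:
{"fn": "drive_tool", "kwargs": {
  "plan": [
    [[0.297, -0.445, 0.044, 0], [0.297, -0.445, 0.044, 0], [0.297, -0.445, 0.044, 0], [0.297, -0.445, 0.044, 0], [0.297, -0.445, 0.044, 0], [0.297, -0.445, 0.044, 0]]
  ]
}}

```text
time_s: 31.78
eef_pos: [-0.0118, 0.4898, 0.6751]
eef_rot: [0.16, 0.588, 0.781, -0.139]
wrist_force: [0.3, 0.4, -0.6]
opening: 0.382
grasp_force: 60.6
```

Call:
{"fn": "drive_tool", "kwargs": {
  "plan": [
    [[-0.18, 0.02, -0.98, 0], [-0.18, 0.02, -0.98, 0]]
  ]
}}

```text
time_s: 31.95
eef_pos: [-0.0003, 0.4888, 0.7009]
eef_rot: [0.154, 0.59, 0.784, -0.121]
wrist_force: [0.3, -0.5, 0.8]
opening: 0.385
grasp_force: 60.6
```

Call:
{"fn": "drive_tool", "kwargs": {
  "plan": [
    [[-0.2, 0.02, -0.97, 0], [-0.2, 0.02, -0.97, 0]]
  ]
}}

```text
time_s: 32.12
eef_pos: [0.0092, 0.4801, 0.7193]
eef_rot: [0.149, 0.591, 0.786, -0.103]
wrist_force: [-0.4, -0.9, -0.5]
opening: 0.385
grasp_force: 60.6
```

```bash
python3 ob.py; python3 -c "
from d import *
q=now();w=v(fk(q)[1]);print(w,np.degrees(np.arccos(w[2])))"
```

```text
32.1167 [ 1.41406  0.33221  0.48498 -0.33723  2.62648  0.86367] [0.00924 0.48012 0.71934] z [ 0.1116  -0.33806 -0.93449] x [-0.25706  0.89853 -0.35575]
[-0.019  0.004  1.   ] 1.1223344279441885
```

```bash
cat > m.py <<'E'
from pl import *
import sys
Rg=np.load('Rg.npy');Tg=np.array([.53491,-.07149,.03375]);p=Rg.T@(np.array([.534,-.0632,.008])-Tg);print('p',p*1000)
p[1]=0
C=np.array([.494,.254,.104])
def tgt(dz,R): return C+[0,0,dz]-R@p
if __name__=='__main__':
    q=now();x,R=fk(q);print('vial now',x+R@p)
    w=[tgt(.07,R)+[-.15,.05,.3],tgt(.07,R)]
    print(np.linalg.norm(w[0]-x)/.0417,sc(R,w[0]-x),np.linalg.norm(w[1]-w[0])/.0417,sc(R,w[1]-x))
    q=goto(q,w[0],12);q=goto(q,w[1],10)
E
python3 m.py
```

```text
p [16.684  1.226 21.278]
vial now [0.007 0.488 0.693]
10.594815373379936 [np.float64(-0.434), np.float64(0.672), np.float64(0.762), np.float64(0.0)] 8.132290147632217 [np.float64(-0.376), np.float64(0.986), np.float64(1.547), np.float64(0.0)]
rows 12 [np.float64(-0.434), np.float64(0.672), np.float64(0.762), np.float64(0.0)] -> [0.346 0.296 0.5  ] z [ 0.112 -0.338 -0.934] q [ 0.682 -0.054  1.37  -0.364  1.937  0.289]
rows 10 [np.float64(0.058), np.float64(0.314), np.float64(0.785), np.float64(0.0)] -> [0.496 0.246 0.2  ] z [ 0.112 -0.338 -0.934] q [ 0.451  0.244  1.642 -0.373  1.323  0.275]
```

Call:
{"fn": "drive_tool", "kwargs": {
  "plan": [
    [[-0.434, 0.672, 0.762, 0], [-0.434, 0.672, 0.762, 0], [-0.434, 0.672, 0.762, 0], [-0.434, 0.672, 0.762, 0], [-0.434, 0.672, 0.762, 0], [-0.434, 0.672, 0.762, 0], [-0.434, 0.672, 0.762, 0], [-0.434, 0.672, 0.762, 0], [-0.434, 0.672, 0.762, 0], [-0.434, 0.672, 0.762, 0], [-0.434, 0.672, 0.762, 0], [-0.434, 0.672, 0.762, 0]]
  ]
}}

```text
time_s: 33.12
eef_pos: [0.3476, 0.2928, 0.4951]
eef_rot: [0.149, 0.592, 0.784, -0.108]
wrist_force: [0.6, -0.4, -1.6]
opening: 0.381
grasp_force: 60.6
```

Call:
{"fn": "drive_tool", "kwargs": {
  "plan": [
    [[0.058, 0.314, 0.785, 0], [0.058, 0.314, 0.785, 0], [0.058, 0.314, 0.785, 0], [0.058, 0.314, 0.785, 0], [0.058, 0.314, 0.785, 0], [0.058, 0.314, 0.785, 0], [0.058, 0.314, 0.785, 0], [0.058, 0.314, 0.785, 0], [0.058, 0.314, 0.785, 0], [0.058, 0.314, 0.785, 0], [0.058, 0.314, 0.785, 0]]
  ]
}}

```text
time_s: 34.03
eef_pos: [0.4948, 0.2452, 0.1998]
eef_rot: [0.15, 0.591, 0.786, -0.105]
wrist_force: [-0.1, -0.4, 0.3]
opening: 0.386
grasp_force: 60.6
```

```bash
cat > look2.py <<'E'
from m import *
o=ctrl.get_obs();R=rot(o).as_matrix();x=o['eef_pos'];print(o['time_s'],x,R[:,2],'vial',x+R@p,'v',(R@Rg.T)[:,2],o['wrist_force'])
Cc=cam('wrist',o);im,d=ctrl.camera('wrist');P=cloud(d,Cc);cv2.imwrite('pics/w4.png',im[...,::-1])
ps,ds=ctrl.camera('side');pt,dt=ctrl.camera('top')
a=ps[180:330,180:380];cv2.imwrite('pics/s4.png',cv2.resize(a[...,::-1],None,fx=4,fy=4,interpolation=cv2.INTER_CUBIC))
for n,PP,I in(('wrist',P,im),('side',cloud(ds,cam('side')),ps),('top',cloud(dt,cam('top')),pt)):
    k=(PP[...,2]>.107)&(PP[...,2]<.122)&(np.hypot(PP[...,0]-C[0],PP[...,1]-C[1])<.036)&(I.max(-1)<70)
    q=PP[k]; print(n,len(q),(q.min(0)+q.max(0))/2 if len(q) else '',np.ptp(q,0) if len(q) else '')
    # vial pixels: white body below cap
    g=np.linalg.norm((PP-(x+R@(p+np.array([0,0,0])))),axis=-1)<.06
    h=cv2.cvtColor(np.ascontiguousarray(I),cv2.COLOR_RGB2HSV);gr=g&(h[...,0]>60)&(h[...,0]<90)&(h[...,1]>60)&(h[...,2]>40)
    wh=g&(h[...,1]<45)&(h[...,2]>120)
    for nm,M in(('cap',gr),('body',wh)):
        if M.sum()>20: print('  ',nm,M.sum(),(PP[M].min(0)+PP[M].max(0))/2,'rng',np.ptp(PP[M],0),'minz',np.percentile(PP[M][:,2],3))
E
python3 look2.py
```

```text
p [16.684  1.226 21.278]
34.0333 [0.495 0.245 0.2  ] [ 0.112 -0.342 -0.933] vial [0.493 0.253 0.174] v [-0.019  0.009  1.   ] [-0.067 -0.394  0.292]
wrist 1583 [0.494 0.257 0.111] [0.054 0.054 0.007]
   cap 3959 [0.492 0.255 0.216] rng [0.035 0.031 0.028] minz 0.21610800470309688
   body 2684 [0.486 0.254 0.202] rng [0.052 0.031 0.056] minz 0.17692991393992863
side 240 [0.494 0.256 0.111] [0.053 0.053 0.008]
   cap 186 [0.492 0.26  0.22 ] rng [0.032 0.018 0.023] minz 0.2172426568212522
   body 284 [0.492 0.256 0.201] rng [0.041 0.025 0.052] minz 0.1770631932844779
top 158 [0.494 0.248 0.112] [0.054 0.042 0.01 ]
   cap 260 [0.494 0.251 0.222] rng [0.032 0.033 0.023] minz 0.2219558366790867
```

View pics/s4.png

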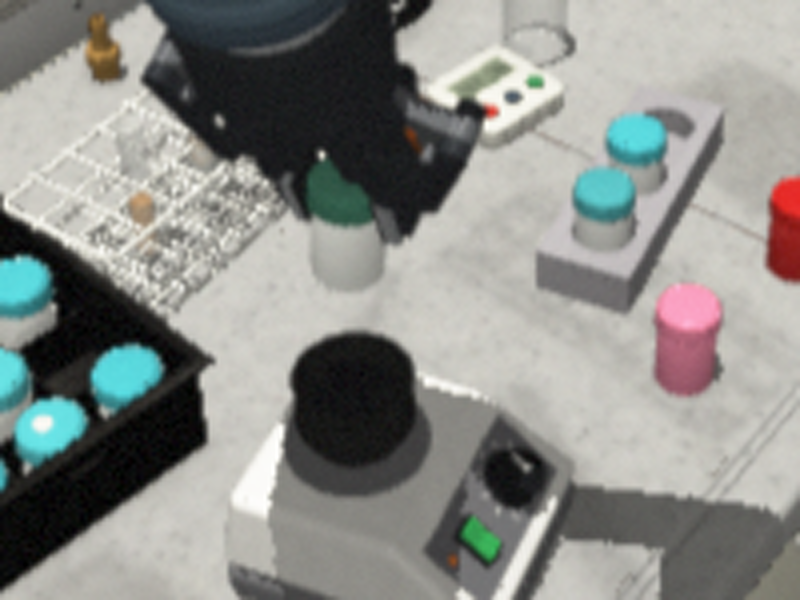

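```bash
python3 -c "
from pl import *
q=now();x,R=fk(q);print(x,sc(R,[.0015,.002,-.03]),sc(R,[.0015,.002,-.067]),sc(R,[0.0015,.002,-.0735]),R.T@[0,0,-.001]/.4)"
```

```text
[0.495 0.246 0.201] [np.float64(0.03), np.float64(0.004), np.float64(0.069), np.float64(0.0)] [np.float64(0.064), np.float64(0.002), np.float64(0.155), np.float64(0.0)] [np.float64(0.07), np.float64(0.002), np.float64(0.17), np.float64(0.0)] [ 0.001 -0.     0.002]
```

Call:
{"fn": "drive_tool", "kwargs": {
  "plan": [
    [[0.03, 0.004, 0.05, 0], [0.04, 0.003, 0.1, 0], [0.055, 0.002, 0.13, 0], [0.064, 0.002, 0.155, 0], [0.064, 0.002, 0.155, 0], [0.066, 0.002, 0.16, 0], [0.068, 0.002, 0.165, 0], [0.07, 0.002, 0.17, 0], [0.07, 0.002, 0.17, 0], [0.07, 0.002, 0.17, 0], [0.07, 0.002, 0.17, 0]]
  ]
}}

```text
time_s: 35.1
eef_pos: [0.496, 0.2473, 0.1261]
eef_rot: [0.15, 0.591, 0.786, -0.105]
wrist_force: [-2.8, -1.0, 6.1]
opening: 0.387
grasp_force: 61.2
```

```bash
python3 -c "
from m import *
o=ctrl.get_obs();R=rot(o).as_matrix();x=o['eef_pos'];print(o['time_s'],x,'vial',x+R@p,'v',(R@Rg.T)[:,2],o['wrist_force'],o['torque'],o['dq'])"
```

```text
p [16.684  1.226 21.278]
35.1 [0.496 0.247 0.126] vial [0.494 0.255 0.1  ] v [-0.02   0.009  1.   ] [-2.767 -1.044  6.067] [-0.271  0.493 -0.142] [ 0.001 -0.001 -0.002 -0.    -0.001 -0.002]
```

Call:
{"fn": "drive_tool", "kwargs": {
  "plan": [
    [[0.0012, 0, 0.003, 0], [0.0023, 0, 0.006, 0], [0.0023, 0, 0.006, 0], [0.0023, 0, 0.006, 0], [0.0023, 0, 0.006, 0], [0.0023, 0, 0.006, 0]]
  ]
}}

```text
time_s: 35.6
eef_pos: [0.4961, 0.2473, 0.1239]
eef_rot: [0.15, 0.591, 0.786, -0.105]
wrist_force: [-4.6, -0.9, 8.5]
opening: 0.384
grasp_force: 61.4
```

```bash
cat > fin.py <<'E'
from m import *
F=[]
for i in range(3):
    ctrl.camera('top');o=ctrl.get_obs();F.append(o['wrist_force'])
R=rot(o).as_matrix();x=o['eef_pos'];print(o['time_s'],'vial',(x+R@p)*1000,(R@Rg.T)[:,2],np.array(F),o['torque'])
ds_im,ds=ctrl.camera('side');P=cloud(ds,cam('side'));k=(P[...,2]>.095)&(P[...,2]<.125)&(np.hypot(P[...,0]-C[0],P[...,1]-C[1])<.036)&(ds_im.max(-1)<70);print('rim z',np.percentile(P[k][:,2],[50,90,97]),len(P[k]))
P0=cloud(np.load('pics/side0.npy'),cam('side'));i0=cv2.imread('pics/side0.png');k=(P0[...,2]>.095)&(P0[...,2]<.125)&(np.hypot(P0[...,0]-C[0],P0[...,1]-C[1])<.036)&(i0.max(-1)<70);print('rim z before',np.percentile(P0[k][:,2],[50,90,97]),k.sum())
cv2.imwrite('pics/s5.png',cv2.resize(ds_im[170:320,180:380,::-1],None,fx=4,fy=4,interpolation=cv2.INTER_CUBIC))
E
python3 fin.py
```

```text
p [16.684  1.226 21.278]
35.75 vial [494.153 254.935  98.053] [-0.02   0.009  1.   ] [[-3.385 -0.53   8.323]
 [-3.311 -1.259  7.826]
 [-4.515  0.29   8.462]] [-0.444  0.671 -0.186]
rim z [0.101 0.107 0.108] 298
rim z before [0.105 0.113 0.114] 704
```

View pics/s5.png

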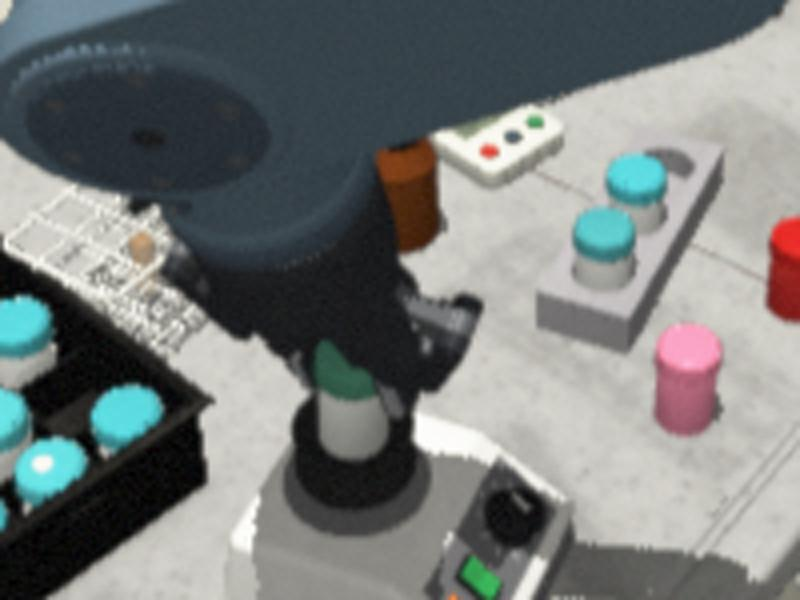

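Call:
{"fn": "drive_tool", "kwargs": {
  "plan": [
    [[0.0009, -0.0024, 0.0004, 0], [0.0009, -0.0024, 0.0004, 0], [0.0009, -0.0024, 0.0004, 0], [0.0009, -0.0024, 0.0004, 0], [0.0009, -0.0024, 0.0004, 0], [0.0009, -0.0024, 0.0004, 0]]
  ]
}}

```text
time_s: 36.3
eef_pos: [0.4959, 0.2474, 0.124]
eef_rot: [0.151, 0.591, 0.786, -0.104]
wrist_force: [-0.9, -0.6, 9.4]
opening: 0.384
grasp_force: 61.3
```

```bash
python3 fin.py
```

```text
p [16.684  1.226 21.278]
36.45 vial [494.023 255.105  98.14 ] [-0.022  0.009  1.   ] [[-1.91  -0.703  7.577]
 [-1.018 -0.392  9.304]
 [-2.132 -1.038  9.031]] [-0.43   0.343 -0.105]
rim z [0.101 0.108 0.109] 300
rim z before [0.105 0.113 0.114] 704
```

Call:
{"fn": "drive_tool", "kwargs": {
  "plan": [
    [[0, 0, 0, 0], [0, 0, 0, 0], [0, 0, 0, 0], [0, 0, 0, 0], [0, 0, 0, 0], [0, 0, 0, 0], [0, 0, 0, 0], [0, 0, 0, 0], [0, 0, 0, 0], [0, 0, 0, 0], [0, 0, 0, 0], [0, 0, 0, 0]]
  ]
}}

```text
time_s: 37.5
eef_pos: [0.4959, 0.2475, 0.124]
eef_rot: [0.151, 0.591, 0.786, -0.104]
wrist_force: [-1.4, -0.6, 8.6]
opening: 0.386
grasp_force: 61.3
```

Call:
{"fn": "drive_tool", "kwargs": {
  "plan": [
    [[0, 0, 0, 0], [0, 0, 0, 0], [0, 0, 0, 0], [0, 0, 0, 0], [0, 0, 0, 0], [0, 0, 0, 0], [0, 0, 0, 0], [0, 0, 0, 0], [0, 0, 0, 0], [0, 0, 0, 0], [0, 0, 0, 0], [0, 0, 0, 0]]
  ]
}}

```text
time_s: 38.5
eef_pos: [0.4959, 0.2474, 0.124]
eef_rot: [0.151, 0.591, 0.786, -0.104]
wrist_force: [-1.6, -0.6, 7.9]
opening: 0.384
grasp_force: 61.3
```

Call:
{"fn": "drive_tool", "kwargs": {
  "plan": [
    [[0, 0, 0, 0], [0, 0, 0, 0], [0, 0, 0, 0], [0, 0, 0, 0], [0, 0, 0, 0], [0, 0, 0, 0], [0, 0, 0, 0], [0, 0, 0, 0], [0, 0, 0, 0], [0, 0, 0, 0], [0, 0, 0, 0], [0, 0, 0, 0]]
  ]
}}

```text
time_s: 39.5
eef_pos: [0.4958, 0.2475, 0.124]
eef_rot: [0.151, 0.591, 0.786, -0.104]
wrist_force: [-1.0, 0.1, 8.5]
opening: 0.388
grasp_force: 61.3
```

Call:
{"fn": "drive_tool", "kwargs": {
  "plan": [
    [[0, 0, 0, 0], [0, 0, 0, 0], [0, 0, 0, 0], [0, 0, 0, 0], [0, 0, 0, 0], [0, 0, 0, 0]]
  ]
}}

```text
time_s: 40.0
eef_pos: [0.4959, 0.2474, 0.124]
eef_rot: [0.151, 0.591, 0.786, -0.104]
wrist_force: [-1.2, -0.7, 7.2]
opening: 0.385
grasp_force: 61.3
```

```bash
python3 -c "
from m import *
o=ctrl.get_obs();R=rot(o).as_matrix();x=o['eef_pos'];z=(x+R@p)[2];print(o['time_s'],z,o['wrist_force'],o['grasp_force'])
if .0965<z<.0995 and 6.5<o['wrist_force'][2]<12: print(ctrl.hand_in())"
```

```text
p [16.684  1.226 21.278]
40.0 0.09815812072520037 [-1.16  -0.698  7.188] 61.3168466091156
the job is handed in; nothing more can be done
None
```

The job is handed in at 40.0 s of 61 s: the green-capped vial was tipped to about 44° for 2 s, brought within about 1° of upright in the air, and seated in the mixer cup. It was then pressed about 5–6 mm for over 3 s and is still gripped and held there; I have no verdict back from the judge.

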